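# Load the foyer care rack, wind it with the treadle and start it

### The job

Put every slim aluminium sunglasses case lying on the slab end-down into a pocket of its own in the slanted care rack, right down to the pocket's floor. Then wind the rack's timer with at least three full strokes of the spring treadle, each time pressing it right down to the stop, holding it there for a good second and letting it come all the way up again, and after that press the start button on the grey console fully down and let it go. Leave the garage remote (do not press its key), the cat and everything else on the slab where they are.

Things in the scene. Friction and masses are not known exactly. Their poses are not given: they have to be found in the camera images.
- case0: one of three or four alike slim aluminium sunglasses cases (an absent one reads None): a rigid closed bar 160 long x 40 wide x 32 thick, 0.08 to 0.15 kg, the two ends alike, lying flat on the slab at the start. Origin: centre of its volume; x along its length, y across its width, z through its thickness (up as it lies at the start)
- case1: one of three or four alike slim aluminium sunglasses cases (an absent one reads None): a rigid closed bar 160 long x 40 wide x 32 thick, 0.08 to 0.15 kg, the two ends alike, lying flat on the slab at the start. Origin: centre of its volume; x along its length, y across its width, z through its thickness (up as it lies at the start)
- case2: one of three or four alike slim aluminium sunglasses cases (an absent one reads None): a rigid closed bar 160 long x 40 wide x 32 thick, 0.08 to 0.15 kg, the two ends alike, lying flat on the slab at the start. Origin: centre of its volume; x along its length, y across its width, z through its thickness (up as it lies at the start)
- case3: one of three or four alike slim aluminium sunglasses cases (an absent one reads None): a rigid closed bar 160 long x 40 wide x 32 thick, 0.08 to 0.15 kg, the two ends alike, lying flat on the slab at the start. Origin: centre of its volume; x along its length, y across its width, z through its thickness (up as it lies at the start)
- chute: fixed block with a row of four alike pockets in the slanted rack, 290 wide. Origin: centre of the pockets' floor plane, 45 mm above the slab, between the middle pockets. z runs up the pockets and out of the mouths, 45 degrees above level, towards the robot's left; y runs level along the row; x is square to the pockets' lower wall, pointing 45 degrees down and towards the robot's left
- rack: the rack's fixed wooden base, 150 x 290 x 12 mm; with the block the rack is 125 mm high, the mouths face up and to the robot's left, the row runs away from the robot. Origin: centre of its underside. A case goes into a pocket lengthwise, either end first and either way up; home, its centre is 80 mm up the pocket from the floor and 75 mm of it stays out
- pocket0 (a point): centre of the floor of pocket 0 (0 is at the -y end of the row, far from the robot; 72 mm apart), axes as chute. The pocket is a straight shaft, inside 50 wide (along y) x 44 high (along x: 22 mm either side of this point) x 85 deep (along z); walls 6 mm above and below, 22 mm between pockets
- pocket1 (a point): centre of the floor of pocket 1 (0 is at the -y end of the row, far from the robot; 72 mm apart), axes as chute. The pocket is a straight shaft, inside 50 wide (along y) x 44 high (along x: 22 mm either side of this point) x 85 deep (along z); walls 6 mm above and below, 22 mm between pockets
- pocket2 (a point): centre of the floor of pocket 2 (0 is at the -y end of the row, far from the robot; 72 mm apart), axes as chute. The pocket is a straight shaft, inside 50 wide (along y) x 44 high (along x: 22 mm either side of this point) x 85 deep (along z); walls 6 mm above and below, 22 mm between pockets
- pocket3 (a point): centre of the floor of pocket 3 (0 is at the -y end of the row, far from the robot; 72 mm apart), axes as chute. The pocket is a straight shaft, inside 50 wide (along y) x 44 high (along x: 22 mm either side of this point) x 85 deep (along z); walls 6 mm above and below, 22 mm between pockets
- treadle (a joint): spring treadle angle: 0 up at rest, grows as it is pressed, 0.26 rad at its stop; springs back when let go. Takes about 3 N at the pad to start and 8 N to hold at the stop
- treadle_pad (a point): middle of the black rubber pad on the aluminium treadle plate (130 x 74 x 8 mm), near its free end, which is raised at rest and faces the robot. The hinge is at the far end, 108 mm from here, 26 mm above the slab; the pad is about 64 mm above the slab at rest and sinks 27 mm to the stop. Fixed steel base 170 x 100 x 10. Axes turn with the plate: x from free end to hinge, y across
- start (a joint): start button travel: 0 out, grows as pressed, 0.007 m fully down; a spring of 5 N at full travel
- start_top (a point): centre of the top of the start button: a round white button of 36 mm diameter in a dark ring on the grey square console, 100 x 100 x 35 mm, fixed; its top is 58 mm above the slab; it moves straight down
- remote_key (a joint): the garage remote's own key: 0 out, 0.004 m pressed; must not be pressed
- remote: white plastic garage remote, 95 x 50 x 18 mm with a round grey key on top, loose; a bystander. Origin: centre of its underside
- key_bowl: round teak key bowl, 150 mm across and 55 high, loose; a bystander. Origin: centre of its underside
- carabiner: steel carabiner lying flat, 95 x 56 x 12 mm, loose; a bystander. Origin: its middle, on the slab
- cat: white ceramic cat figurine, 140 mm tall, loose; a bystander. Origin: centre of its underside, z up through it
- diffuser: amber glass jar with a wooden cap, 68 mm across and 100 tall, loose; a bystander. Origin: centre of its underside

How it is judged:
On the way, in this order (a step that is already met when the one before it is completed fails the run):
1. every case present is down in a pocket of the rack (z of case0 in the frame of chute between 0.065 and 0.092 m and x of case0 in the frame of chute between -0.02 and 0.02 m and angle between the x axis of each of case0, case1, case2, case3 and the z axis of chute, either way round below 0.3 rad and (y of case0 in the frame of chute between -0.122 and -0.094 m or y of case0 in the frame of chute between -0.05 and -0.022 m or y of case0 in the frame of chute between 0.022 and 0.05 m or y of case0 in the frame of chute between 0.094 and 0.122 m) and z of case1 in the frame of chute between 0.065 and 0.092 m and x of case1 in the frame of chute between -0.02 and 0.02 m and (y of case1 in the frame of chute between -0.122 and -0.094 m or y of case1 in the frame of chute between -0.05 and -0.022 m or y of case1 in the frame of chute between 0.022 and 0.05 m or y of case1 in the frame of chute between 0.094 and 0.122 m) and z of case2 in the frame of chute between 0.065 and 0.092 m and x of case2 in the frame of chute between -0.02 and 0.02 m and (y of case2 in the frame of chute between -0.122 and -0.094 m or y of case2 in the frame of chute between -0.05 and -0.022 m or y of case2 in the frame of chute between 0.022 and 0.05 m or y of case2 in the frame of chute between 0.094 and 0.122 m) and z of case3 in the frame of chute between 0.065 and 0.092 m and x of case3 in the frame of chute between -0.02 and 0.02 m and (y of case3 in the frame of chute between -0.122 and -0.094 m or y of case3 in the frame of chute between -0.05 and -0.022 m or y of case3 in the frame of chute between 0.022 and 0.05 m or y of case3 in the frame of chute between 0.094 and 0.122 m)), for 0.2 s.
2. treadle held at its stop (value of joint treadle above 0.235 rad), for 0.7 s.
3. treadle fully up again (value of joint treadle below 0.03 rad), for 0.1 s.
4. treadle held at its stop a second time (value of joint treadle above 0.235 rad), for 0.7 s.
5. treadle fully up again (value of joint treadle below 0.03 rad), for 0.1 s.
6. treadle held at its stop a third time (value of joint treadle above 0.235 rad), for 0.7 s.
7. treadle fully up again (value of joint treadle below 0.03 rad), for 0.1 s.
8. start button fully down (value of joint start above 0.0058 m), for 0.1 s.
9. start button let go (value of joint start below 0.0015 m), for 0.1 s.
At the end, for the whole second after the job is handed in: Every case present stands in a pocket of its own, its centre 65 to 92 mm up the pocket from the floor (fully home: 80), within 14 mm of the pocket's middle sideways, its length within 0.3 rad of the pocket's, at rest; treadle up (under 0.03 rad) and start button out (under 1.5 mm) (all of step 1 and value of joint treadle below 0.03 rad and value of joint start below 0.0015 m and linear speed of each of case0, case1, case2, case3 below 0.03 m/s); the robot touches nothing.
It fails at once if the key bowl, carabiner, garage remote, cat or glass jar is moved more than 40 mm (distance of any of key_bowl, carabiner, remote, cat, diffuser from where it was at the start of the episode above 0.04 m).
It fails at once if the cat figurine is tipped over (angle between cat's own z axis and vertical above 0.5 rad).
It fails at once if the garage remote's key is pressed (value of joint remote_key above 0.0025 m).
Of case0, case1, case2, case3 only 3 to 4 are there at a start; the rules pass over those that are not, and their reading is None.
At some moment in a run one of case0, case1, case2, case3 may be knocked a few centimetres aside while the robot is not near it.
Once in a run the grip may slacken for a moment while it holds something.
It also fails if it takes over 210 s, if anything falls off the work surface, if the arm or the gripper's body presses on something with over 40 N, if the wrist force passes 120 N, or if a joint passes its speed limit or range.

### The arm

A 6-joint arm with a two-finger parallel gripper is mounted at the origin on the work surface. World frame = base frame: x ahead of the robot, y to its left, z up, the work surface at z = 0. Lengths are in m, angles in rad, forces in N, time in s.
With the tool pointing down it reaches from about 0.35 to 0.95 m from the base axis. Payload 17.4 kg.
Tool frame: the origin (TCP) lies on the centre line of the jaws, within the pads' length; the fingertips stand 14 mm ahead of it and the grasp point (between the pads) lies 5 mm behind it (finger_overhang is the x of the fingertips in the tool frame, in m); x points along the fingers, y is the direction in which the jaws open and shut, and the axes are right-handed (so a half turn about x gives the same grasp; the last joint's range is limited). The gripper opens to 93 mm and grips with 3 to 60 N. Pads are 15 mm wide; open, the fingers measure 128 mm over their backs; the gripper's body (75 mm by 188 mm) begins 65 mm behind the grasp point.
Start: joints at [-1.338, 0.116, 1.442, -0, 1.584, -0.038], TCP at [0.181, -0.65, 0.233] pointing down, gripper open.
Joint ranges: [-2.83, 2.83], [-0.83, 2.19], [0.07, 2.5], [-1.14, 4.28], [0.01, 3], [-2.97, 2.97]. Speed limits (rad/s): [1.89, 1.89, 2.22, 3.14, 3.14, 3.14].

### API

Orientations are given as a rotation vector (axis times angle).
In Python, from rig import * gives the robot as it stands.
- The arm moves only by the tool carry_out, never from a script. Its argument "motion" is a list of rows, each a list of 2 entries, a list of its own where there are three numbers: the shift along the tool's x, y, z as a fraction of full scale, then the turn about the tool's x as a fraction of full scale. A call has 1 to 8 rows; each row is the pose to reach, as a shift and turn from the pose measured when the call began, along the tool's axes at that moment; what a row does not reach only later rows make up. Full scale, the value 1, is 200 mm for a shift and 2 rad for a turn. A row lasts 1/10 s, in which the tool goes at most 50 mm and 8.59 degrees, less where a joint would pass 70% of its speed; a pose out of reach is approached as far as the arm can. A call with a number of a shift or a turn outside -1 to 1 is refused whole. A call with a gripper value outside its range is refused whole. "claw" is the closure, from 0 (fully open) to 1 (shut), set as the call begins (left out, the last holds). The fingers move at their own pace and stop on an object; "newtons" is the grip in N (left out, the last holds). Time passes only in rows, so rows that repeat a pose let the fingers close. It gives the time, the measured TCP pose, the force and the opening at its end, in the units of the state.
- sense(): the state, without advancing time (a new reading comes with each control period).
- grab_frame(name): name is "scene" or "top" or "wrist"; returns the picture (420x560x3 uint8, red, green, blue); there is no depth.
- camera_info(name): a dict with "fov_y" (degrees; the focal length in pixels is half the picture's height over the tangent of half this angle, whatever the lens; pixels are square), "cx", "cy" (the principal point, pixels), "R" (3x3) and "t" (3): a world point X has camera coordinates R X + t. Camera axes: x right, y down, z forward; pixel columns grow to the right and rows downward; lengths in m; the calibration is good to about 2 mm. A picture is of the moment at which its call begins: read the wrist's pose just before it. camera_info takes no time and is no camera call; for the wrist camera it gives the pose at the moment of the call.
- sign_off(): hands the job in, once; it reports no verdict.
The state is a dict: "clock": time; "joint_pos": joint angles; "qd": joint speeds; "effort": joint torques, N m; "tool_pos": TCP position; "ee_rot": TCP orientation; "contact_force": force on the tool from outside, world axes, zero at the start; "wrist_torque": the same for the moment, N m; "gripper_width": finger opening in m.
Only numpy, scipy, OpenCV 4.12 (cv2) and the standard library are available. Lean on these libraries where they do the work, as an engineer would, in place of code of your own. Each camera call takes 0.05 s, during which the arm holds its last target.

## Working session

There is one attempt and no reset: what is moved stays moved. The work goes in short steps, Python scripts to look and compute and a tool call to move; the robot and the scene stay as the last step left them, time stands still between calls to the robot, and variables do not carry over. Pictures are saved under pics/ and viewed, and the job is handed in when it is done.

Besides the shell and the picture viewer there is one more tool, called after ">>>" by a JSON object that holds its "name" and its "arguments", one argument or row to a line. carry_out: Moves the arm, as the interface text tells. Shift numbers are shares of 200 mm and turn numbers shares of 2 rad, none past 1 either way. Its arguments: {"type":"object","properties":{"motion":{"type":"array","items":{"type":"array"}},"claw":{"type":"number"},"newtons":{"type":"number"}},"required":["motion"]}

```bash
ls; mkdir -p pics
cat > h.py <<'E'
from rig import *
import numpy as np, cv2
def snap(n,f):
    ci=camera_info(n); im=np.array(grab_frame(n)); cv2.imwrite('pics/'+f,im[:,:,::-1]); 
    return im,ci
def ray(ci,u,v):
    f=210/np.tan(np.radians(ci['fov_y'])/2)
    d=np.array([(u-ci['cx'])/f,(v-ci['cy'])/f,1.]); R=np.array(ci['R']); t=np.array(ci['t'])
    return -R.T@t, R.T@d
def onz(ci,u,v,z):
    o,d=ray(ci,u,v); return o+d*(z-o[2])/d[2]
def proj(ci,X):
    f=210/np.tan(np.radians(ci['fov_y'])/2)
    c=np.array(ci['R'])@np.array(X)+np.array(ci['t']); return np.array([ci['cx']+f*c[0]/c[2],ci['cy']+f*c[1]/c[2]])
E
python3 - <<'E'
from h import *
print(sense())
for n in ('scene','top','wrist'):
    im,ci=snap(n,n+'0.png'); print(n,ci)
E
```

```text
pics
{'clock': 0.0, 'joint_pos': array([-1.33780605e+00,  1.16441696e-01,  1.44225413e+00, -9.96675025e-06,
        1.58400935e+00, -3.77895122e-02]), 'qd': array([ 0.00034175, -0.0012228 , -0.00074655, -0.00057508,  0.00176924,
        0.00100722]), 'effort': array([-1.66254845e-04, -7.21262240e+01, -6.22608948e+01,  7.79969059e-02,
        2.36835005e-02, -8.07384572e-05]), 'tool_pos': array([ 0.18050203, -0.65021906,  0.23194195]), 'ee_rot': array([ 2.07699808,  0.28411173, -2.07724613]), 'contact_force': array([-0.27170587,  0.37017639, -0.65404122]), 'wrist_torque': array([-0.00014194,  0.00707653,  0.01047458]), 'gripper_width': 0.09278274795295118}
scene {'fov_y': 50.55677789206301, 'cx': 284.39096422550597, 'cy': 208.72014024020365, 'R': array([[-0.24292466,  0.97001634, -0.00747773],
       [ 0.76588099,  0.18706004, -0.61517059],
       [-0.59532674, -0.15516716, -0.78835857]]), 't': array([ 0.14749763, -0.40578381,  1.81408493])}
top {'fov_y': 53.11613322078858, 'cx': 274.1539072765459, 'cy': 211.15609103657647, 'R': array([[ 2.01997238e-02, -9.99795766e-01,  6.30952931e-04],
       [-9.78821652e-01, -1.99045456e-02, -2.03744895e-01],
       [ 2.03715842e-01,  3.49800021e-03, -9.79023810e-01]]), 't': array([0.00928117, 0.60456665, 1.10906635])}
wrist {'fov_y': 67.55677800299044, 'cx': 273.99950947053225, 'cy': 211.56844614068766, 'R': array([[ 0.26784128, -0.96346202, -0.00140677],
       [-0.92826106, -0.25844598,  0.26746416],
       [-0.25805514, -0.0703321 , -0.96356678]]), 't': array([-0.67448827, -0.03184643,  0.3917237 ])}
```

View pics/scene0.png

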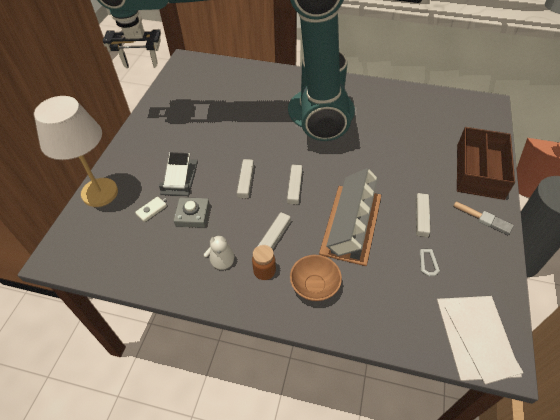

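View pics/top0.png

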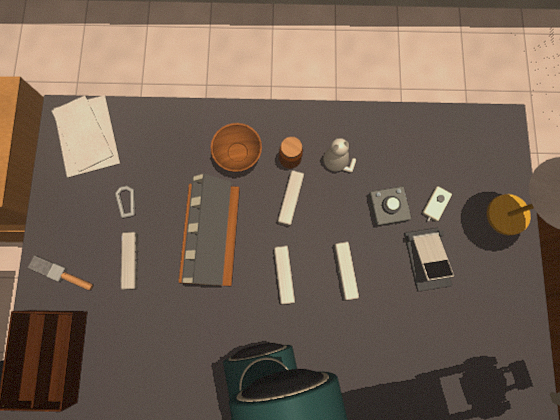

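View pics/wrist0.png

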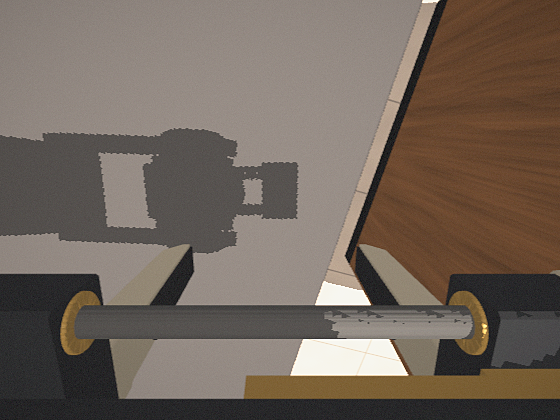

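```bash
cat > meas.py <<'E'
from h import *
def cases(fn='top_m.png'):
    im,ci=snap('top',fn)
    hsv=cv2.cvtColor(im,cv2.COLOR_RGB2HSV)
    m=((hsv[:,:,2]>110)&(hsv[:,:,1]<60)).astype(np.uint8)
    n,l,s,c=cv2.connectedComponentsWithStats(m)
    out=[]
    for i in range(1,n):
        if 250<s[i,4]<2500 and s[i,1]>100:
            cnt=max(cv2.findContours((l==i).astype(np.uint8),0,2)[0],key=len)
            b=cv2.boxPoints(cv2.minAreaRect(cnt))
            w=np.array([onz(ci,u,v,0.032)[:2] for u,v in b])
            e1=w[1]-w[0]; e2=w[2]-w[1]
            if np.linalg.norm(e1)<np.linalg.norm(e2): e1,e2=e2,e1
            out.append((s[i,:4],w.mean(0).round(4),np.linalg.norm(e1).round(3),np.linalg.norm(e2).round(3),np.degrees(np.arctan2(e1[1],e1[0])).round(1)%180))
    return out,im,ci
if __name__=='__main__':
    o,im,ci=cases()
    for x in o: print(*x)
    cv2.imwrite('pics/topcrop.png',cv2.resize(im[150:310,110:460,::-1],None,fx=2.28,fy=2.28,interpolation=2))
E
python3 meas.py
```

```text
[279 172  24  52] [ 0.6553 -0.0266] 0.157 0.04 166.1
[115 186  20  32] [0.6309 0.4522] 0.092 0.053 8.300000000000011
[371 187  40  37] [ 0.6361 -0.3122] 0.1 0.098 102.7
[425 186  27  34] [ 0.6455 -0.4491] 0.091 0.045 149.5
[336 241  23  58] [ 0.4492 -0.1829] 0.158 0.04 9.900000000000006
[275 246  20  57] [ 0.4334 -0.0094] 0.158 0.04 7.599999999999994
[ 28 256  37  25] [0.4365 0.6537] 0.099 0.041 68.9
```

Run:
```python
from h import *
im=cv2.imread('pics/top0.png')
cv2.imwrite('pics/rackcrop.png',cv2.resize(im[160:300,160:260],None,fx=4.2,fy=4.2,interpolation=2))
```

```text
(no output)
```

View pics/rackcrop.png

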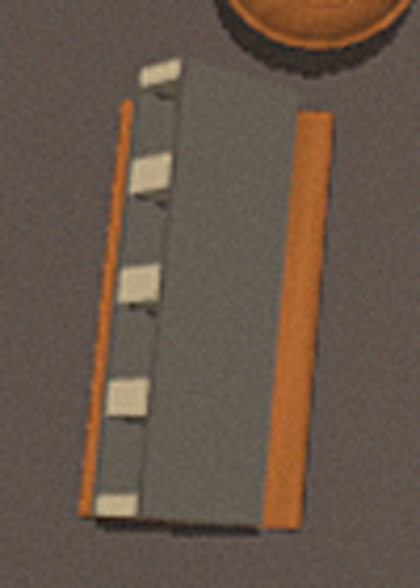

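View pics/topcrop.png

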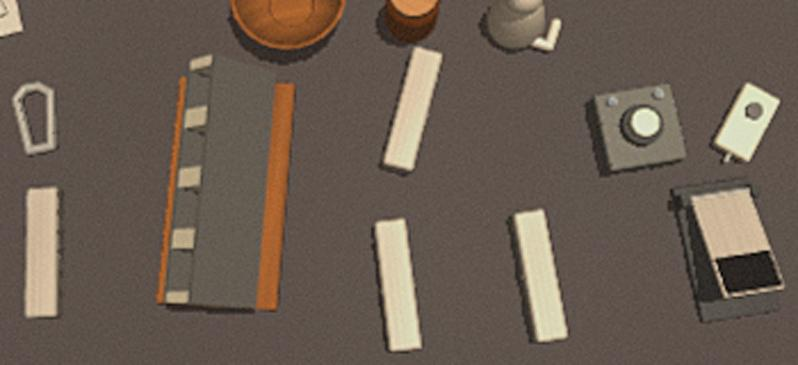

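Run:
```python
from h import *
im=cv2.imread('pics/top0.png')[:,:,::-1].copy(); ci=camera_info('top')
hsv=cv2.cvtColor(im,cv2.COLOR_RGB2HSV)
m=((hsv[:,:,2]>120)&(hsv[:,:,1]<70)).astype(np.uint8); m[:,:170]=0;m[:,215:]=0;m[:165]=0;m[300:]=0
n,l,s,c=cv2.connectedComponentsWithStats(m)
P=[]
for i in range(1,n):
    if s[i,4]>15:
        w=onz(ci,*c[i],0.105); print(s[i],c[i].round(1),w.round(4)); P.append(w[:2])
# base: orange
for name,pix in dict(Ltop=(127,100),Lbot=(82,516),Rtop=(332,113),Rbot=(300,529)).items():
    print(name,onz(ci,160+pix[0]/4.2,160+pix[1]/4.2,.012).round(4))
for name,pix in dict(upfar=(183,62),upnear=(140,517)).items():
    print(name,onz(ci,160+pix[0]/4.2,160+pix[1]/4.2,.125).round(4))
# case far left
m=((hsv[:,:,2]>120)&(hsv[:,:,1]<70)).astype(np.uint8)
sub=hsv[225:295,110:150]; print(np.median(sub[25:45,15:22],axis=(0,1)), np.median(sub[:,32:40],axis=(0,1)))
```

```text
[196 196   5   9  20] [198.5 199.8] [0.6224 0.2261 0.105 ]
[188 222  10  10  18] [191.1 225.1] [0.5529 0.242  0.105 ]
Ltop [0.6921 0.2708 0.012 ]
Lbot [0.4036 0.2834 0.012 ]
Rtop [0.6855 0.1266 0.012 ]
Rbot [0.3979 0.1372 0.012 ]
upfar [0.6871 0.2127 0.125 ]
upnear [0.4001 0.2231 0.125 ]
[ 17.  62. 206.] [12. 50. 93.]
```

```bash
cat >> h.py <<'E'
from scipy.spatial.transform import Rotation as Ro
def st():
    s=sense(); R=Ro.from_rotvec(s['ee_rot']).as_matrix(); return s,np.array(s['tool_pos']),R
def rel(target,ydir=None):
    """print shift (fractions) and turn to reach world target & tool-y azimuth ydir (deg)"""
    s,p,R=st()
    d=R.T@(np.array(target)-p)/0.2
    a=np.degrees(np.arctan2(R[1,1],R[0,1]))
    out='shift '+str(d.round(3))
    if ydir is not None:
        dy=(ydir-a+180)%360-180
        # tool x points down: + turn about x decreases azimuth
        out+=' turn %.4f'%(-np.radians(dy)/2)
    print('t%.2f'%s['clock'],'tcp',p.round(4),'yaw_y %.1f'%a,out, 'q6 %.2f'%s['joint_pos'][5])
E
python3 - <<'E'
from h import *
s,p,R=st(); print(R.round(4),p)
im=cv2.imread('pics/scene0.png')
cv2.imwrite('pics/srack.png',cv2.resize(im[160:270,310:450],None,fx=5,fy=5,interpolation=2))
E
```

```text
[[-1.000e-04  2.675e-01 -9.636e-01]
 [ 7.000e-04 -9.636e-01 -2.675e-01]
 [-1.000e+00 -7.000e-04 -1.000e-04]] [ 0.18053585 -0.65030943  0.23218629]
```

View pics/srack.png

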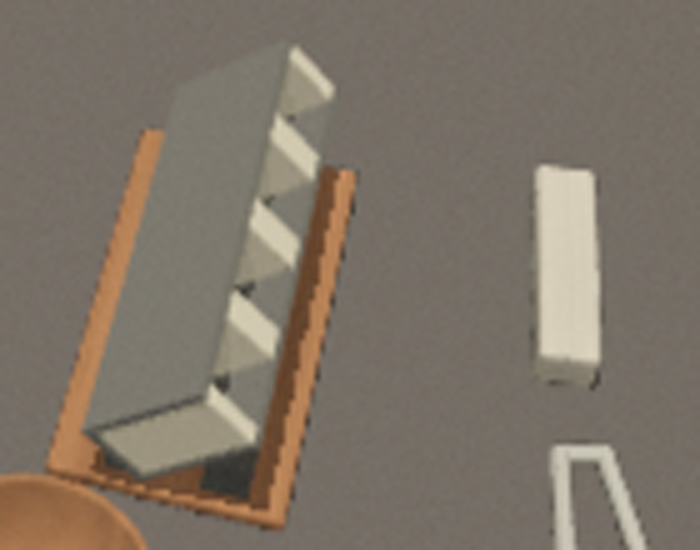

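Run:
```python
from h import *
ci=camera_info('scene')
f=lambda u,v,z: print(onz(ci,310+u/5,160+v/5,z).round(4))
print('upper near, far'); f(292,42,.125); f(211,395,.125)
print('lower outer lip near,far z=.085'); f(334,92,.085); f(256,440,.085)
print('base corners'); f(354,172,.012); f(280,525,.012); f(47,468,.012)
print('case left: top face'); 
P=[(539,165),(592,169),(599,360),(538,355)]
for u,v in P: f(u,v,.032)
ct=camera_info('top')
im=cv2.imread('pics/topcrop.png')
print('left case top cam')
for u,v in [(27,188),(59,188),(58,317),(25,317)]: print(onz(ct,110+u/2.28,150+v/2.28,.032).round(4))
```

```text
upper near, far
[0.4035 0.2303 0.125 ]
[0.6892 0.2213 0.125 ]
lower outer lip near,far z=.085
[0.4032 0.2637 0.085 ]
[0.6864 0.2519 0.085 ]
base corners
[0.4051 0.2889 0.012 ]
[0.6946 0.277  0.012 ]
[0.6883 0.132  0.012 ]
case left: top face
[0.387  0.4075 0.032 ]
[0.3821 0.4422 0.032 ]
[0.54   0.4543 0.032 ]
[0.5453 0.4169 0.032 ]
left case top cam
[0.5402 0.4515 0.032 ]
[0.541  0.4118 0.032 ]
[0.3837 0.3992 0.032 ]
[0.3829 0.4391 0.032 ]
```

```bash
python3 -c "
from h import *
rel([0.40,-0.5,0.28],-10)"
```

```text
t0.20 tcp [ 0.1805 -0.6503  0.2322] yaw_y -74.5 shift [-0.239 -0.431 -1.258] turn -0.5627 q6 -0.04
```

>>> {"name": "carry_out", "arguments": {
  "motion": [
    [[-0.24, -0.43, -1], -0.5],
    [[-0.24, -0.43, -1], -0.5],
    [[-0.24, -0.43, -1], -0.5],
    [[-0.24, -0.43, -1], -0.5],
    [[-0.24, -0.43, -1], -0.5],
    [[-0.24, -0.43, -1], -0.5],
    [[-0.24, -0.43, -1], -0.5],
    [[-0.24, -0.43, -1], -0.5]
  ],
  "claw": 0.2
}}

```text
clock: 1.0
tool_pos: [0.3504, -0.5137, 0.2802]
ee_rot: [1.426, 1.054, -1.425]
contact_force: [0.1, 0.0, 0.2]
gripper_width: 0.0743
```

```bash
python3 -c "
from h import *
rel([0.47,-0.3,0.28],40)
rel([0.47,-0.0,0.28],90)"
```

```text
t1.00 tcp [ 0.3504 -0.5137  0.2802] yaw_y -17.1 shift [ 1.000e-03  2.580e-01 -1.197e+00] turn -0.4980 q6 -0.72
t1.00 tcp [ 0.3504 -0.5137  0.2802] yaw_y -17.1 shift [ 0.003 -0.182 -2.631] turn -0.9343 q6 -0.72
```

>>> {"name": "carry_out", "arguments": {
  "motion": [
    [[0, 0.22, -1], -0.55],
    [[0, 0.22, -1], -0.55],
    [[0, 0.22, -1], -0.55],
    [[0, 0.22, -1], -0.55],
    [[0, 0.22, -1], -0.55],
    [[0, 0.22, -1], -0.55],
    [[0, 0.22, -1], -0.55],
    [[0, 0.22, -1], -0.55]
  ]
}}

```text
clock: 1.8
tool_pos: [0.4512, -0.3354, 0.2802]
ee_rot: [0.6, 1.487, -0.599]
contact_force: [0.0, 0.6, 0.4]
gripper_width: 0.0744
```

```bash
python3 -c "
from h import *
rel([0.47,-0.1,0.28],94)
rel([0.45,0.05,0.28],94)"
```

```text
t1.80 tcp [ 0.4512 -0.3354  0.2802] yaw_y 46.1 shift [ 0.002  0.913 -0.749] turn -0.4182 q6 -1.49
t1.80 tcp [ 0.4512 -0.3354  0.2802] yaw_y 46.1 shift [ 0.003  1.384 -1.341] turn -0.4182 q6 -1.49
```

>>> {"name": "carry_out", "arguments": {
  "motion": [
    [[0, 1, -1], -0.42],
    [[0, 1, -1], -0.42],
    [[0, 1, -1], -0.42],
    [[0, 1, -1], -0.42],
    [[0, 1, -1], -0.42],
    [[0, 1, -1], -0.42],
    [[0, 1, -1], -0.42],
    [[0, 1, -1], -0.42]
  ]
}}

```text
clock: 2.6
tool_pos: [0.4458, -0.0524, 0.2805]
ee_rot: [-0.056, 1.57, 0.056]
contact_force: [0.4, 0.3, 0.3]
gripper_width: 0.0745
```

```bash
python3 -c "
from h import *
rel([0.408,0.3,0.28],94.5)
rel([0.408,0.424,0.1],94.5)"
```

```text
t2.60 tcp [ 0.4458 -0.0524  0.2805] yaw_y 94.1 shift [ 0.004  1.771 -0.063] turn -0.0036 q6 -1.82
t2.60 tcp [ 0.4458 -0.0524  0.2805] yaw_y 94.1 shift [ 0.904  2.389 -0.019] turn -0.0036 q6 -1.82
```

>>> {"name": "carry_out", "arguments": {
  "motion": [
    [[0, 1, 0], 0],
    [[0, 1, 0], 0],
    [[0, 1, 0], 0],
    [[0, 1, 0], 0],
    [[0, 1, 0], 0],
    [[0, 1, 0], 0]
  ]
}}

```text
clock: 3.2
tool_pos: [0.4319, 0.1469, 0.2803]
ee_rot: [-0.055, 1.571, 0.055]
contact_force: [0.0, -0.6, 0.3]
gripper_width: 0.0743
```

>>> {"name": "carry_out", "arguments": {
  "motion": [
    [[0, 1, 0], 0],
    [[0, 1, 0], 0],
    [[0, 1, 0], 0],
    [[0, 1, 0], 0],
    [[0, 1, 0], 0],
    [[0, 1, 0], 0]
  ]
}}

```text
clock: 3.8
tool_pos: [0.4189, 0.3453, 0.2798]
ee_rot: [-0.054, 1.572, 0.053]
contact_force: [-1.3, -0.2, 0.1]
gripper_width: 0.0745
```

Run:
```python
from h import *
rel([0.408,0.425,0.1],94.5)
im,ci=snap('wrist','w1.png');
```

```text
t3.80 tcp [0.4189 0.3453 0.2798] yaw_y 93.9 shift [ 0.899  0.402 -0.026] turn -0.0053 q6 -1.00
```

View pics/w1.png

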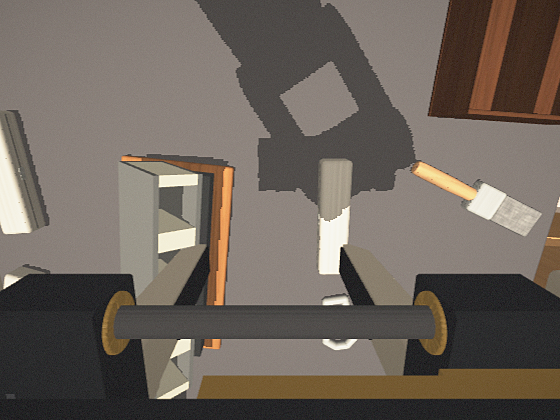

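Run:
```python
from h import *
ci=camera_info('wrist')
for u,v in [(320,159),(351,159),(319,273),(341,273)]: print(onz(ci,u,v,.032).round(4))
print('rack lip near corner .125', onz(ci,158,163,.125).round(4), 'base near left .012',onz(ci,234,166,.012).round(4))
```

```text
[0.3831 0.4008 0.032 ]
[0.3804 0.44   0.032 ]
[0.5409 0.4163 0.032 ]
[0.5388 0.4471 0.032 ]
rack lip near corner .125 [0.3888 0.2292 0.125 ] base near left .012 [0.402 0.29  0.012]
```

>>> {"name": "carry_out", "arguments": {
  "motion": [
    [[0.9, 0.39, -0.03], -0.005],
    [[0.9, 0.39, -0.03], -0.005],
    [[0.9, 0.39, -0.03], -0.005],
    [[0.9, 0.39, -0.03], -0.005],
    [[0.9, 0.39, -0.03], -0.005],
    [[0.9, 0.39, -0.03], -0.005]
  ]
}}

```text
clock: 4.45
tool_pos: [0.4087, 0.4204, 0.1008]
ee_rot: [-0.06, 1.571, 0.058]
contact_force: [-0.0, -0.7, 0.1]
gripper_width: 0.0745
```

Run:
```python
from h import *
rel([0.407,0.4225,0.018],94.5)
im,ci=snap('wrist','w2.png');
```

```text
t4.45 tcp [0.4087 0.4204 0.1008] yaw_y 94.3 shift [ 0.414  0.011 -0.007] turn -0.0017 q6 -0.89
```

View pics/w2.png

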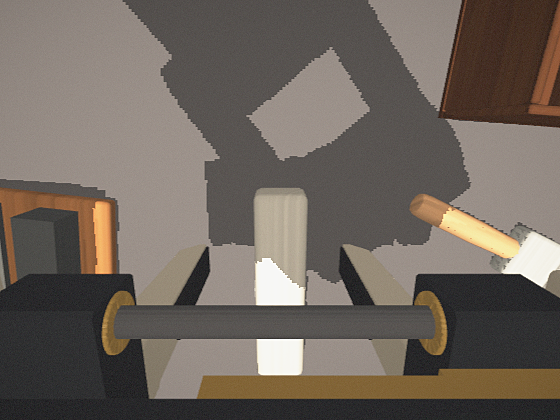

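>>> {"name": "carry_out", "arguments": {
  "motion": [
    [[0.1, 0.01, 0], 0],
    [[0.3, 0.01, 0], 0],
    [[0.41, 0.01, 0], 0],
    [[0.41, 0.01, 0], 0]
  ]
}}

```text
clock: 4.9
tool_pos: [0.4094, 0.4216, 0.02]
ee_rot: [-0.058, 1.57, 0.058]
contact_force: [0.0, -0.2, 0.1]
gripper_width: 0.0743
```

>>> {"name": "carry_out", "arguments": {
  "motion": [
    [[0, 0, 0], 0],
    [[0, 0, 0], 0],
    [[0, 0, 0], 0],
    [[0, 0, 0], 0],
    [[0, 0, 0], 0],
    [[0, 0, 0], 0]
  ],
  "claw": 1,
  "newtons": 4
}}

```text
clock: 5.5
tool_pos: [0.4096, 0.422, 0.0207]
ee_rot: [-0.058, 1.569, 0.058]
contact_force: [-1.1, -0.2, 6.5]
gripper_width: 0.0403
```

>>> {"name": "carry_out", "arguments": {
  "motion": [
    [[-0.085, 0, 0.02], 0],
    [[-0.17, 0, 0.05], 0],
    [[-0.245, 0, 0.09], 0],
    [[-0.32, 0, 0.14], 0],
    [[-0.385, 0, 0.2], 0],
    [[-0.44, 0, 0.265], 0],
    [[-0.44, 0, 0.265], 0]
  ]
}}

```text
clock: 6.2
tool_pos: [0.4645, 0.4262, 0.1108]
ee_rot: [-0.056, 1.567, 0.059]
contact_force: [0.6, -0.9, -1.0]
gripper_width: 0.0399
```

Run:
```python
from h import *
im,ci=snap('scene','s1.png'); print(sense()['contact_force'])
cv2.imwrite('pics/s1c.png',cv2.resize(im[100:280,330:510,::-1],None,fx=3.3,fy=3.3,interpolation=2))
```

```text
[ 0.22706003  0.43546114 -1.55852523]
```

View pics/s1c.png

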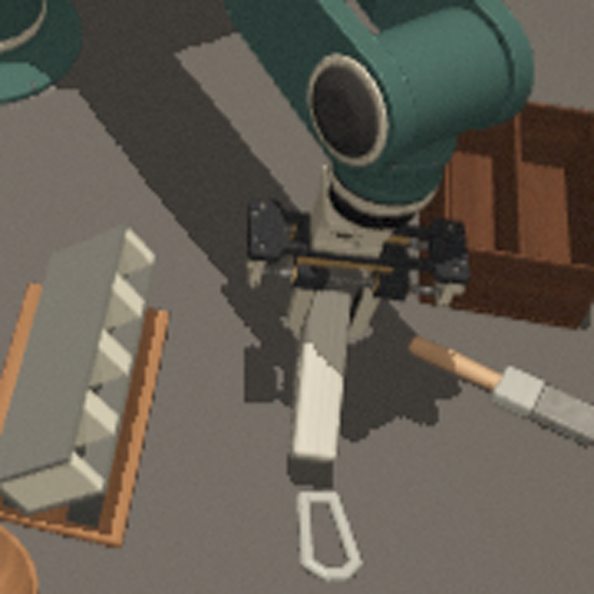

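Run:
```python
from h import *
ci=camera_info('scene')
for X in [(.541,.432,.032),(.563,.435,.0226),(.595,.435,.12),(.589,.435,.06)]: print(X,proj(ci,X))
for h in (.0,.02,.04,.06,.09,.12): print(h,onz(ci,425,239,h))
```

```text
(0.541, 0.432, 0.032) [422.55048596 230.8577428 ]
(0.563, 0.435, 0.0226) [422.40605409 238.35631427]
(0.595, 0.435, 0.12) [429.68484167 228.41146508]
(0.589, 0.435, 0.06) [424.83259443 238.32401866]
0.0 [0.54671084 0.44746503 0.        ]
0.02 [0.56160346 0.44351882 0.02      ]
0.04 [0.57649608 0.4395726  0.04      ]
0.06 [0.5913887  0.43562638 0.06      ]
0.09 [0.61372763 0.42970705 0.09      ]
0.12 [0.63606656 0.42378772 0.12      ]
```

Run:
```python
from h import *
im,ci=snap('top','t1.png')
cv2.imwrite('pics/t1c.png',cv2.resize(im[170:330,80:260,::-1],None,fx=3.5,fy=3.5,interpolation=2))
for th in (0,20,27,35,45,55):
    t=np.radians(th); print(th,proj(ci,(.4645+.133*np.cos(t)+.012*np.sin(t),.433,.1088-.133*np.sin(t)+.012*np.cos(t))))
```

```text
0 [118.97359773 206.06103622]
20 [124.88782893 211.06139895]
27 [126.64286831 213.9919823 ]
35 [128.41491698 217.97838695]
45 [130.25397749 223.79169615]
55 [131.65205577 230.37077737]
```

View pics/t1c.png

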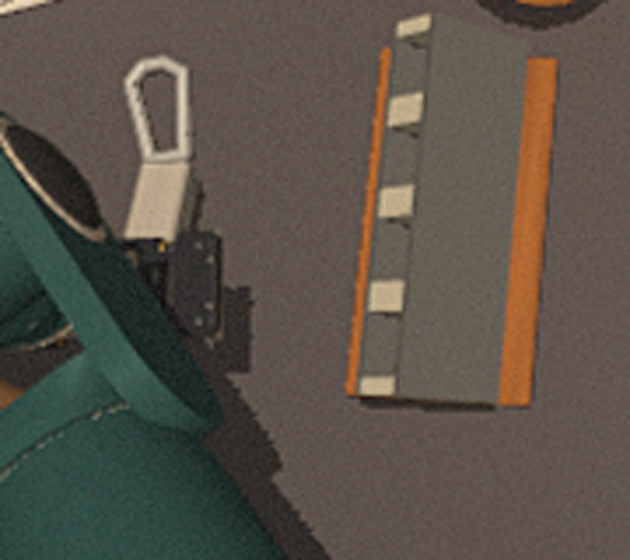

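>>> {"name": "carry_out", "arguments": {
  "motion": [
    [[0, 0, 0], 0],
    [[0, 0, 0], 0],
    [[0, 0, 0], 0],
    [[0, 0, 0], 0]
  ],
  "newtons": 3
}}

```text
clock: 6.7
tool_pos: [0.4623, 0.4257, 0.1084]
ee_rot: [-0.058, 1.57, 0.058]
contact_force: [-0.2, 0.5, -1.0]
gripper_width: 0.0399
```

```bash
cat > tip.py <<'E'
import sys
from h import *
im,ci=snap('top',sys.argv[1])
a,b,c,d=map(int,sys.argv[2:6])
k=min(780/(d-c),580/(b-a))
cv2.imwrite('pics/c_'+sys.argv[1],cv2.resize(im[a:b,c:d,::-1],None,fx=k,fy=k,interpolation=2)); print(k,sense()['contact_force'])
E
python3 tip.py t2.png 180 260 90 190
```

```text
7.25 [-0.48872307  0.12937314 -0.68896301]
```

View pics/c_t2.png

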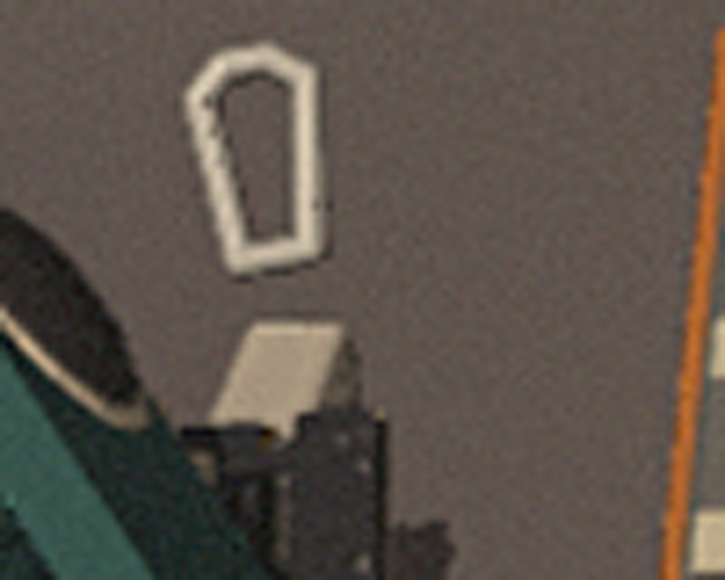

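>>> {"name": "carry_out", "arguments": {
  "motion": [
    [[0, 0, 0], 0],
    [[0, 0, 0], 0],
    [[0, 0, 0], 0],
    [[-0.2, 0, 0], 0],
    [[-0.4, 0, 0], 0],
    [[-0.6, 0, 0], 0],
    [[-0.8, 0, 0], 0],
    [[-0.8, 0, 0], 0]
  ],
  "newtons": 45
}}

```text
clock: 7.55
tool_pos: [0.4633, 0.4265, 0.2749]
ee_rot: [-0.054, 1.563, 0.062]
contact_force: [1.0, 0.7, -0.3]
gripper_width: 0.04
```

```bash
python3 -c "
from h import *
rel([0.442,0.39,0.27],-2)
print(sense()['gripper_width'])"
```

```text
t7.55 tcp [0.4633 0.4265 0.2749] yaw_y 94.2 shift [ 0.023 -0.174 -0.12 ] turn 0.8395 q6 -0.94
0.03997208364046775
```

>>> {"name": "carry_out", "arguments": {
  "motion": [
    [[0, -0.17, -0.12], 0.84],
    [[0, -0.17, -0.12], 0.84],
    [[0, -0.17, -0.12], 0.84],
    [[0, -0.17, -0.12], 0.84],
    [[0, -0.17, -0.12], 0.84],
    [[0, -0.17, -0.12], 0.84],
    [[0, -0.17, -0.12], 0.84],
    [[0, -0.17, -0.12], 0.84]
  ]
}}

```text
clock: 8.35
tool_pos: [0.4418, 0.3907, 0.2739]
ee_rot: [0.886, 1.385, -0.876]
contact_force: [0.3, -0.3, -1.3]
gripper_width: 0.0401
```

>>> {"name": "carry_out", "arguments": {
  "motion": [
    [[0, 0, 0], 0.25],
    [[0, 0, 0], 0.25],
    [[0, 0, 0], 0.25],
    [[0, 0, 0], 0.25]
  ]
}}

```text
clock: 8.75
tool_pos: [0.4417, 0.3907, 0.2733]
ee_rot: [1.264, 1.178, -1.255]
contact_force: [0.2, 0.7, -1.1]
gripper_width: 0.0396
```

```bash
python3 -c "
from h import *
rel([0.442,0.3525,0.2175],-2)
snap('scene','s3.png');snap('wrist','w3.png')
im=cv2.imread('pics/s3.png'); cv2.imwrite('pics/s3c.png',cv2.resize(im[80:280,280:480],None,fx=3,fy=3,interpolation=2))
"; python3 tip.py t3.png 180 330 90 260
```

```text
t8.75 tcp [0.4417 0.3907 0.2733] yaw_y -3.9 shift [0.278 0.014 0.192] turn -0.0165 q6 0.75
3.8666666666666667 [-0.5543633  -0.20110393 -0.71548117]
```

View pics/s3c.png

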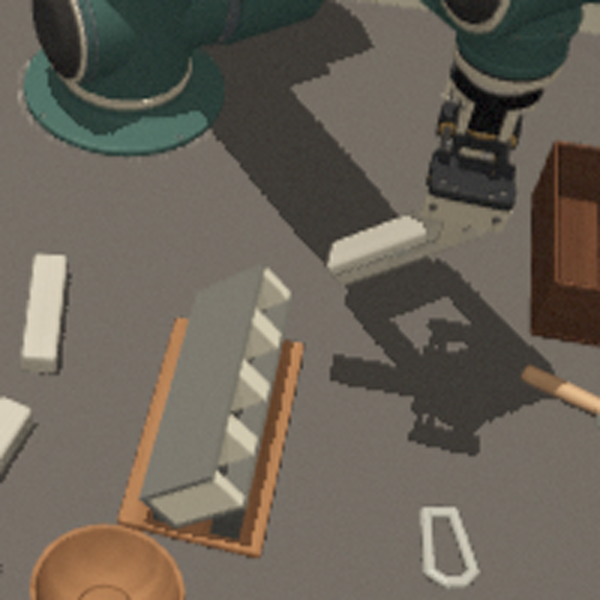

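View pics/w3.png

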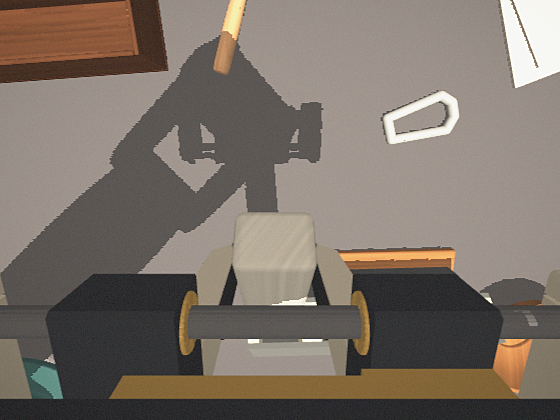

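View pics/c_t3.png

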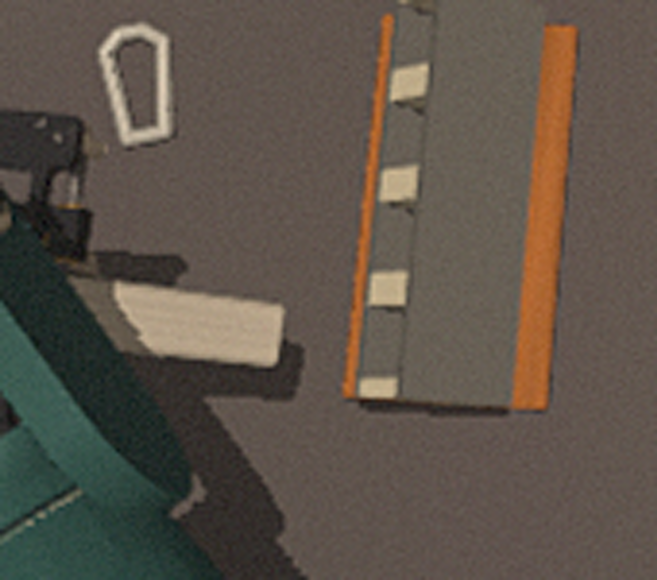

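Run:
```python
from h import *
ct=camera_info('top'); cs=camera_info('scene')
for th in (30,35,40,45,50,55):
    t=np.radians(th); X=(.437,.3907-.133*np.cos(t)-.012*np.sin(t),.2733-.133*np.sin(t)+.012*np.cos(t))
    print(th,np.round(X,3),proj(ct,X).round(1),proj(cs,X).round(1))
o,d=ray(ct,162.4,266.1);o2,d2=ray(cs,392.2,164.5)
A=np.stack([d,-d2],1); s=np.linalg.lstsq(A,o2-o,rcond=None)[0]; print(o+d*s[0],o2+d2*s[1])
```

```text
30 [0.437 0.27  0.217] [167.2 265.3] [384.3 157.6]
35 [0.437 0.275 0.207] [166.  265.6] [385.5 160.3]
40 [0.437 0.281 0.197] [164.4 265.9] [387.  162.9]
45 [0.437 0.288 0.188] [162.5 266.1] [388.8 165.4]
50 [0.437 0.296 0.179] [160.2 266.3] [390.8 167.8]
55 [0.437 0.305 0.171] [157.5 266.5] [393.2 170. ]
[0.43691511 0.2878422  0.18968511] [0.43525807 0.29765083 0.19217138]
```

>>> {"name": "carry_out", "arguments": {
  "motion": [
    [[0.1, 0.014, 0.07], -0.016],
    [[0.2, 0.014, 0.14], -0.016],
    [[0.278, 0.014, 0.195], -0.016],
    [[0.278, 0.014, 0.195], -0.016],
    [[0.278, 0.014, 0.195], -0.016]
  ]
}}

```text
clock: 9.4
tool_pos: [0.4424, 0.3521, 0.2182]
ee_rot: [1.235, 1.197, -1.225]
contact_force: [0.2, -0.4, -0.6]
gripper_width: 0.0395
```

```bash
python3 -c "
from h import *
rel([0.442,0.3515,0.2175],-2.1)
rel([0.4393,0.276,0.142],-2.1)
snap('scene','s4.png')
im=cv2.imread('pics/s4.png'); cv2.imwrite('pics/s4c.png',cv2.resize(im[120:270,310:460],None,fx=4,fy=4,interpolation=2))
"; python3 tip.py t4.png 210 310 110 240
```

```text
t9.40 tcp [0.4424 0.3521 0.2182] yaw_y -1.6 shift [ 0.003 -0.002  0.003] turn 0.0045 q6 0.65
t9.40 tcp [0.4424 0.3521 0.2182] yaw_y -1.6 shift [ 0.379 -0.006  0.382] turn 0.0045 q6 0.65
5.8 [-0.50006771 -0.0384791  -0.88486587]
```

View pics/s4c.png

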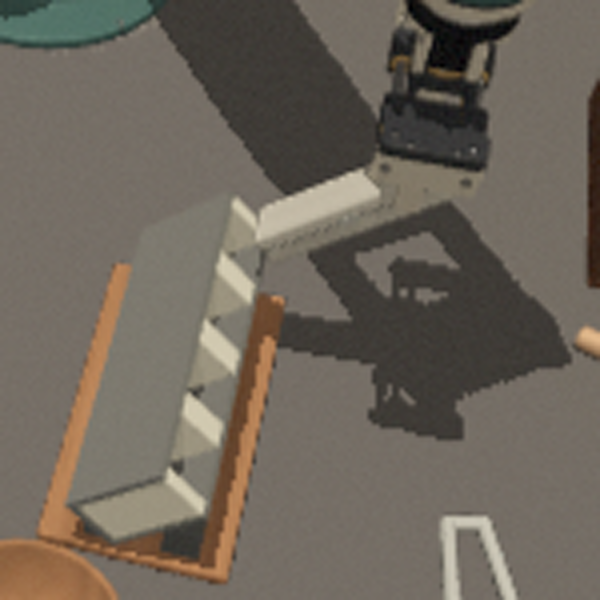

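View pics/c_t4.png

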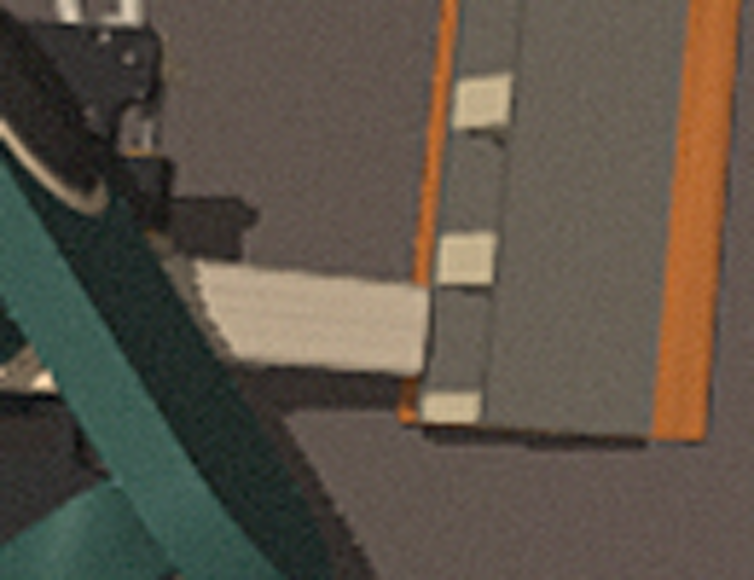

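Run:
```python
from h import *
ct=camera_info('top'); k=5.8
f=lambda u,v,z: onz(ct,110+(u+.5)/k-.5,210+(v+.5)/k-.5,z).round(4)
# tip top edge corners z: TCP .2182-.133*.707+.012*.707
z=.2182-.121*.707
print('tip',f(430,286,z),f(423,375,z))
# dividers: upper lip edge (x=-22.. outer -28): right edges at z=.1206..125
print('div near: right edge top/bot',f(481,392,.1206),f(478,424,.1206)); print('div2',f(496,235,.1206),f(493,285,.1206)); print('div3',f(512,74,.1206),f(509,128,.1206))
print('left edges z .0895', f(421,392,.0895),f(438,235,.0895),f(438,282,.0895))
```

```text
tip [0.4603 0.2499 0.1327] [0.4214 0.2504 0.1327]
div near: right edge top/bot [0.4151 0.2269 0.1206] [0.4012 0.2274 0.1206]
div2 [0.4847 0.2244 0.1206] [0.4624 0.2244 0.1206]
div3 [0.558  0.2214 0.1206] [0.5332 0.2213 0.1206]
left edges z .0895 [0.416  0.2602 0.0895] [0.4876 0.257  0.0895] [0.466  0.2556 0.0895]
```

>>> {"name": "carry_out", "arguments": {
  "motion": [
    [[0.05, -0.012, 0.05], 0.004],
    [[0.1, -0.012, 0.1], 0.004],
    [[0.15, -0.012, 0.15], 0.004],
    [[0.2, -0.012, 0.2], 0.004],
    [[0.24, -0.012, 0.24], 0.004],
    [[0.24, -0.012, 0.24], 0.004]
  ]
}}

```text
clock: 10.1
tool_pos: [0.4388, 0.3036, 0.1692]
ee_rot: [1.241, 1.193, -1.232]
contact_force: [0.4, 0.3, -1.0]
gripper_width: 0.0397
```

```bash
python3 -c "
from h import *
rel([0.438,0.276,0.142],-2.1)
"; python3 tip.py t5.png 210 310 110 240
```

```text
t10.10 tcp [0.4388 0.3036 0.1692] yaw_y -2.1 shift [0.135 0.001 0.139] turn 0.0001 q6 0.59
5.8 [ 0.33557759  1.28731228 -0.45226674]
```

View pics/c_t5.png

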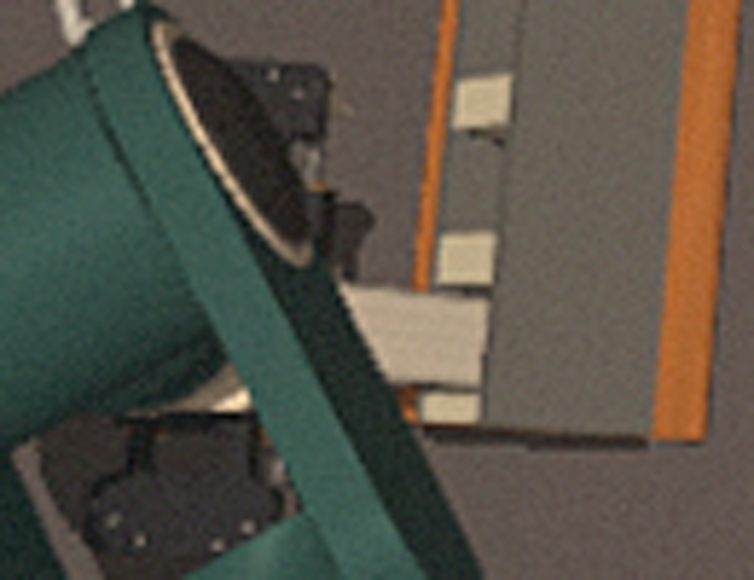

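>>> {"name": "carry_out", "arguments": {
  "motion": [
    [[0.04, 0, 0.04], 0],
    [[0.08, 0, 0.08], 0],
    [[0.11, 0, 0.11], 0],
    [[0.125, 0, 0.125], 0],
    [[0.13, 0, 0.13], 0],
    [[0.13, 0, 0.13], 0]
  ]
}}

```text
clock: 10.75
tool_pos: [0.4382, 0.2783, 0.144]
ee_rot: [1.242, 1.193, -1.231]
contact_force: [-0.4, -0.1, -1.0]
gripper_width: 0.0399
```

>>> {"name": "carry_out", "arguments": {
  "motion": [
    [[0.01, 0, 0.01], 0],
    [[0.015, 0, 0.015], 0],
    [[0.015, 0, 0.015], 0]
  ]
}}

```text
clock: 11.05
tool_pos: [0.4385, 0.2762, 0.1423]
ee_rot: [1.244, 1.194, -1.228]
contact_force: [-1.9, 5.8, 7.5]
gripper_width: 0.0399
```

>>> {"name": "carry_out", "arguments": {
  "motion": [
    [[0, 0, 0], 0],
    [[0, 0, 0], 0],
    [[0, 0, 0], 0],
    [[-0.2, 0, 0], 0],
    [[-0.4, 0, 0], 0],
    [[-0.6, 0, 0], 0],
    [[-0.7, 0, 0], 0],
    [[-0.7, 0, 0], 0]
  ],
  "claw": 0.4
}}

```text
clock: 11.85
tool_pos: [0.4384, 0.2755, 0.2854]
ee_rot: [1.247, 1.192, -1.225]
contact_force: [1.2, 0.1, -0.6]
gripper_width: 0.056
```

```bash
python3 -c "
from h import *
rel([0.45,0.1,0.28],80)
snap('scene','s5.png')
im=cv2.imread('pics/s5.png'); cv2.imwrite('pics/s5c.png',cv2.resize(im[120:270,310:460],None,fx=4,fy=4,interpolation=2))
"; python3 tip.py t6.png 150 310 100 460;python3 meas.py
```

```text
t11.85 tcp [0.4384 0.2755 0.2854] yaw_y -2.1 shift [0.019 0.09  0.875] turn -0.7163 q6 0.55
2.1666666666666665 [ 0.6039325   0.30852054 -0.32574793]
[279 170  24  54] [ 0.6558 -0.0274] 0.157 0.042 168.7
[371 187  40  38] [ 0.6361 -0.3121] 0.101 0.097 101.9
[425 187  27  33] [ 0.6458 -0.4493] 0.09 0.046 150.4
[336 241  23  59] [ 0.4491 -0.1831] 0.157 0.04 9.900000000000006
[274 245  21  58] [ 0.4339 -0.0091] 0.159 0.04 7.400000000000006
[ 28 256  28  24] [0.438 0.659] 0.087 0.038 66.8
```

View pics/s5c.png

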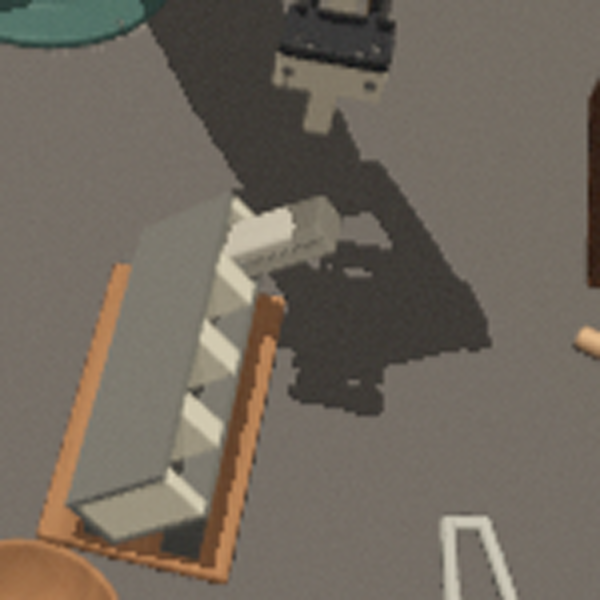

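View pics/c_t6.png

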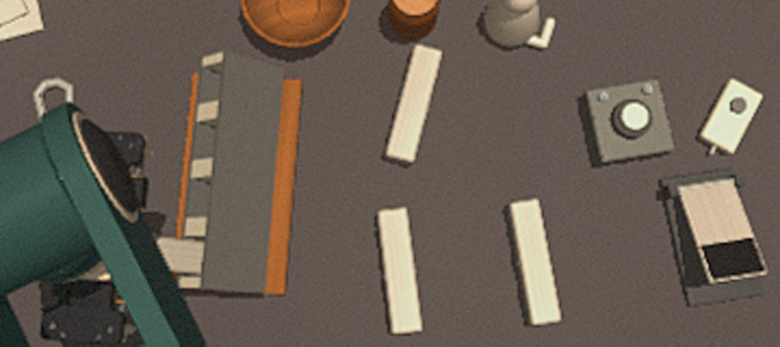

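>>> {"name": "carry_out", "arguments": {
  "motion": [
    [[0, 0, 1], -0.86],
    [[0, 0, 1], -0.86],
    [[0, 0, 1], -0.86],
    [[0, 0, 1], -0.86],
    [[0, 0, 1], -0.86],
    [[0, 0, 1], -0.86],
    [[0, 0, 1], -0.86],
    [[0, 0, 1], -0.86]
  ]
}}

```text
clock: 12.8
tool_pos: [0.43, 0.0748, 0.2778]
ee_rot: [0.375, 1.539, -0.363]
contact_force: [-0.1, 0.2, -0.3]
gripper_width: 0.0555
```

```bash
python3 -c "
from h import *
rel([0.3815,-0.0155,0.12],97.5)"
```

```text
t12.80 tcp [0.43   0.0748 0.2778] yaw_y 63.1 shift [ 0.785 -0.518 -0.01 ] turn -0.3006 q6 -0.99
```

>>> {"name": "carry_out", "arguments": {
  "motion": [
    [[0.2, -0.52, -0.01], -0.3],
    [[0.4, -0.52, -0.01], -0.3],
    [[0.6, -0.52, -0.01], -0.3],
    [[0.78, -0.52, -0.01], -0.3],
    [[0.78, -0.52, -0.01], -0.3],
    [[0.78, -0.52, -0.01], -0.3],
    [[0.78, -0.52, -0.01], -0.3]
  ],
  "claw": 0.25
}}

```text
clock: 13.5
tool_pos: [0.3822, -0.0156, 0.1229]
ee_rot: [-0.094, 1.565, 0.105]
contact_force: [0.3, -0.0, -0.3]
gripper_width: 0.0698
```

```bash
python3 -c "
from h import *
rel([0.3815,-0.0155,0.019],97.5)
snap('wrist','w5.png')
ci=camera_info('wrist')
for X in [(.3547,-.0194,.032),(.513,.0014,.032)]: print(proj(ci,X))"
```

```text
t13.50 tcp [ 0.3822 -0.0156  0.1229] yaw_y 97.2 shift [ 0.52  -0.003 -0.006] turn -0.0022 q6 -1.81
[272.79012301 184.46839303]
[273.47631428 354.18121331]
```

View pics/w5.png

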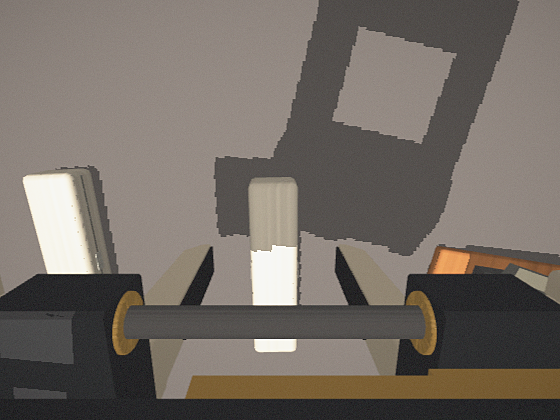

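>>> {"name": "carry_out", "arguments": {
  "motion": [
    [[0.15, 0, -0.01], 0],
    [[0.35, 0, -0.01], 0],
    [[0.5, 0, -0.01], 0],
    [[0.51, 0, -0.01], 0],
    [[0.51, 0, -0.01], 0]
  ]
}}

```text
clock: 14.05
tool_pos: [0.3818, -0.0149, 0.023]
ee_rot: [-0.094, 1.563, 0.105]
contact_force: [-0.3, -0.2, 0.5]
gripper_width: 0.0698
```

>>> {"name": "carry_out", "arguments": {
  "motion": [
    [[0, 0, 0], 0],
    [[0, 0, 0], 0],
    [[0, 0, 0], 0],
    [[0, 0, 0], 0],
    [[0, 0, 0], 0],
    [[0, 0, 0], 0]
  ],
  "claw": 1,
  "newtons": 3
}}

```text
clock: 14.65
tool_pos: [0.382, -0.015, 0.0234]
ee_rot: [-0.094, 1.562, 0.105]
contact_force: [-0.3, -0.1, 4.4]
gripper_width: 0.0397
```

>>> {"name": "carry_out", "arguments": {
  "motion": [
    [[-0.085, 0, 0.02], 0],
    [[-0.17, 0, 0.05], 0],
    [[-0.245, 0, 0.09], 0],
    [[-0.32, 0, 0.14], 0],
    [[-0.385, 0, 0.2], 0],
    [[-0.44, 0, 0.265], 0],
    [[-0.44, 0, 0.265], 0],
    [[-0.44, 0, 0.265], 0]
  ]
}}

```text
clock: 15.45
tool_pos: [0.4339, -0.0089, 0.1115]
ee_rot: [-0.095, 1.563, 0.105]
contact_force: [0.4, 0.1, -1.1]
gripper_width: 0.0398
```

```bash
python3 tip.py t7.png 220 320 230 360
```

```text
5.8 [-0.48529785 -0.10133805 -1.14639227]
```

View pics/c_t7.png

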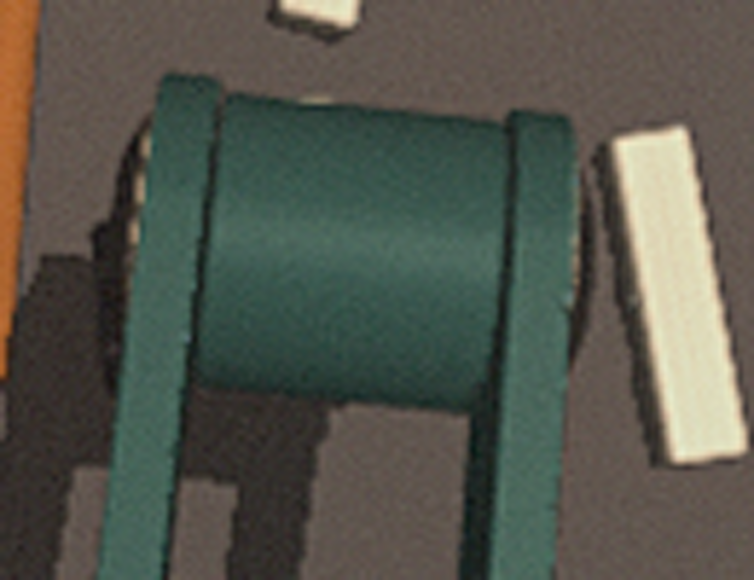

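```bash
cat > ang.py <<'E'
import sys
from h import *
# tip-edge predictions; args: L topoff  (pivot at TCP)
L,n=float(sys.argv[1]),float(sys.argv[2])
s,p,R=st(); z=R[:,2]; up=np.array([0,0,1.])
ct=camera_info('top'); cs=camera_info('scene')
for th in range(0,95,10):
    t=np.radians(th); X=p+z*(L*np.cos(t)+n*np.sin(t))+up*(-L*np.sin(t)+n*np.cos(t))
    print(th,X.round(3),proj(ct,X).round(1),proj(cs,X).round(1))
E
python3 ang.py .129 .01
python3 - <<'E'
from h import *
im,ci=snap('scene','s7.png')
cv2.imwrite('pics/s7c.png',cv2.resize(im[80:230,220:370,::-1],None,fx=4,fy=4,interpolation=2))
E
```

```text
0 [0.561 0.007 0.122] [279.2 222.6] [290.  192.9]
10 [0.561 0.007 0.099] [279.1 224.1] [290.  197.4]
20 [0.557 0.007 0.077] [279.2 227. ] [290.1 200.8]
30 [0.549 0.006 0.056] [279.4 231.1] [290.4 203.1]
40 [0.538 0.004 0.036] [279.7 236.2] [290.7 204.1]
50 [0.523 0.003 0.019] [280.2 242.2] [291.2 203.9]
60 [0.506 0.    0.005] [280.8 248.8] [291.7 202.5]
70 [ 0.487 -0.002 -0.006] [281.5 256. ] [292.3 200.1]
80 [ 0.466 -0.005 -0.014] [282.3 263.6] [293.  196.8]
90 [ 0.443 -0.008 -0.018] [283.1 271.3] [293.6 192.6]
```

View pics/s7c.png

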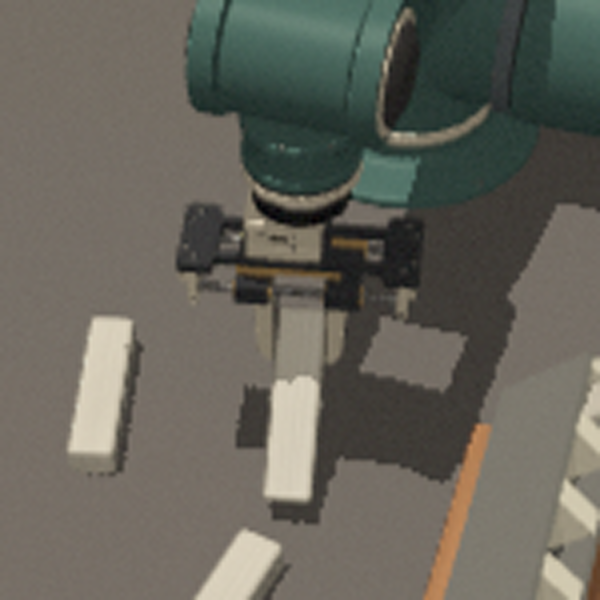

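>>> {"name": "carry_out", "arguments": {
  "motion": [
    [[0, 0, 0], 0],
    [[0, 0, 0], 0],
    [[0, 0, 0], 0],
    [[-0.25, 0, 0], 0],
    [[-0.5, 0, 0], 0],
    [[-0.75, 0, 0], 0],
    [[-1, 0, 0], 0],
    [[-1, 0, 0], 0]
  ],
  "newtons": 45
}}

```text
clock: 16.35
tool_pos: [0.4334, -0.0104, 0.3179]
ee_rot: [-0.095, 1.555, 0.103]
contact_force: [0.2, 0.0, -1.8]
gripper_width: 0.0399
```

```bash
python3 -c "
from h import *
rel([0.514,0.38,0.31],-2.1)"; python3 tip.py t8.png 200 320 230 360; python3 ang.py .129 .01
```

```text
t16.35 tcp [ 0.4334 -0.0104  0.3179] yaw_y 97.3 shift [0.057 1.885 0.646] turn 0.8671 q6 -1.78
4.833333333333333 [ 0.13634764 -0.02857172 -2.43681767]
0 [0.561 0.006 0.325] [281. 206.] [289.7 145. ]
10 [0.561 0.006 0.303] [280.9 208.3] [289.7 150.8]
20 [0.557 0.005 0.281] [280.9 212.2] [289.8 155.4]
30 [0.549 0.004 0.259] [281.2 217.4] [290.1 158.7]
40 [0.537 0.003 0.24 ] [281.6 223.8] [290.5 160.6]
50 [0.523 0.001 0.223] [282.1 231.1] [291.1 161.1]
60 [ 0.506 -0.001  0.208] [282.8 239.2] [291.7 160.4]
70 [ 0.486 -0.004  0.197] [283.6 247.8] [292.3 158.3]
80 [ 0.465 -0.006  0.189] [284.5 256.9] [293.  155.2]
90 [ 0.443 -0.009  0.185] [285.5 266.2] [293.8 151.1]
```

View pics/c_t8.png

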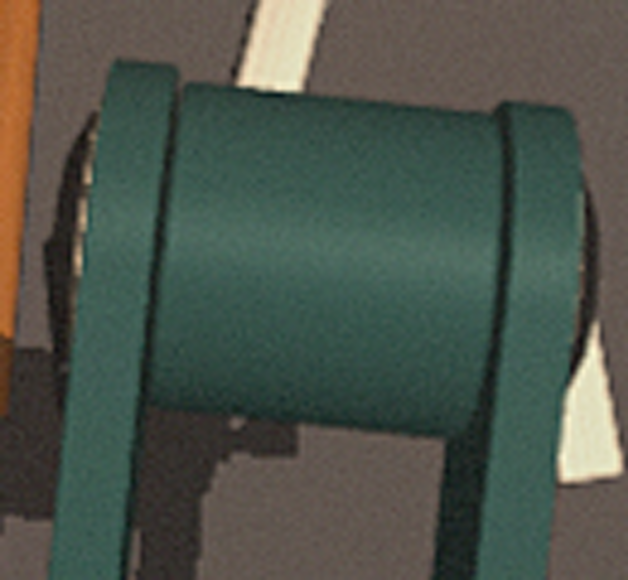

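>>> {"name": "carry_out", "arguments": {
  "motion": [
    [[0, 1, 0.35], 0.5],
    [[0, 1, 0.35], 0.5],
    [[0, 1, 0.35], 0.5],
    [[0, 1, 0.35], 0.5],
    [[0, 1, 0.35], 0.5],
    [[0, 1, 0.35], 0.5],
    [[0, 1, 0.35], 0.5],
    [[0, 1, 0.35], 0.5]
  ]
}}

```text
clock: 17.2
tool_pos: [0.4769, 0.1971, 0.3141]
ee_rot: [0.69, 1.456, -0.677]
contact_force: [-0.0, 0.1, -0.2]
gripper_width: 0.0397
```

```bash
python3 -c "
from h import *
rel([0.514,0.38,0.30],-2.1)"
```

```text
t17.20 tcp [0.4769 0.1971 0.3141] yaw_y 39.8 shift [ 0.077  0.727 -0.584] turn 0.3656 q6 -0.35
```

>>> {"name": "carry_out", "arguments": {
  "motion": [
    [[0, 0.73, -0.58], 0.37],
    [[0, 0.73, -0.58], 0.37],
    [[0.05, 0.73, -0.58], 0.37],
    [[0.08, 0.73, -0.58], 0.37],
    [[0.08, 0.73, -0.58], 0.37],
    [[0.08, 0.73, -0.58], 0.37],
    [[0.08, 0.73, -0.58], 0.37]
  ]
}}

```text
clock: 17.9
tool_pos: [0.515, 0.3792, 0.2991]
ee_rot: [1.245, 1.189, -1.23]
contact_force: [-0.0, -1.3, -0.5]
gripper_width: 0.0392
```

```bash
python3 -c "
from h import *
rel([0.514,0.3455,0.215],-2.1)"; python3 tip.py t9.png 180 310 110 260; python3 ang.py .129 .01
```

```text
t17.90 tcp [0.515  0.3792 0.2991] yaw_y -2.3 shift [ 0.42  -0.001  0.171] turn -0.0014 q6 0.63
4.461538461538462 [ 0.64921867  0.40269896 -0.60026323]
0 [0.51  0.25  0.309] [168.  228.5] [380.  151.3]
10 [0.51  0.25  0.286] [170.4 230.2] [378.7 157.1]
20 [0.51  0.254 0.264] [170.9 231.6] [378.9 162.9]
30 [0.51  0.262 0.243] [169.7 232.8] [380.5 168.6]
40 [0.511 0.274 0.224] [166.9 233.8] [383.4 174. ]
50 [0.511 0.289 0.207] [162.6 234.5] [387.4 178.9]
60 [0.512 0.306 0.192] [157.  234.9] [392.5 183.4]
70 [0.513 0.326 0.181] [150.3 235.1] [398.5 187.2]
80 [0.514 0.347 0.174] [142.6 235. ] [405.2 190.3]
90 [0.515 0.369 0.17 ] [134.2 234.7] [412.5 192.7]
```

View pics/c_t9.png

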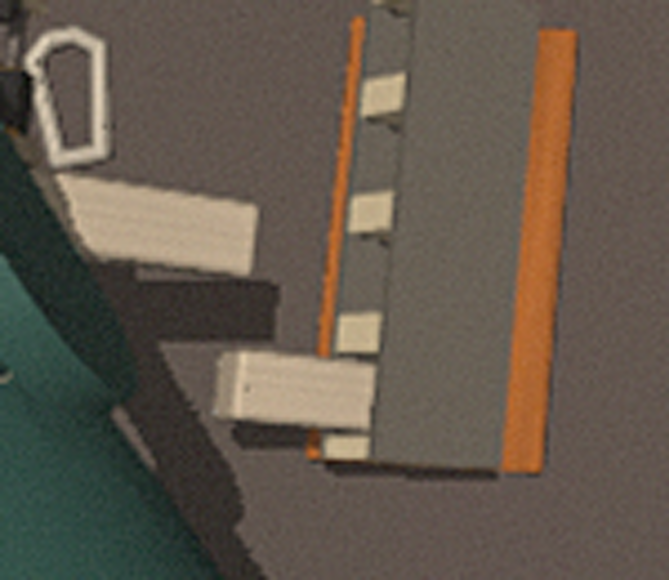

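>>> {"name": "carry_out", "arguments": {
  "motion": [
    [[0.2, -0.005, 0.06], 0],
    [[0.35, -0.005, 0.12], 0],
    [[0.445, -0.005, 0.14], 0],
    [[0.445, -0.005, 0.14], 0],
    [[0.445, -0.005, 0.14], 0]
  ]
}}

```text
clock: 18.45
tool_pos: [0.5138, 0.3512, 0.2117]
ee_rot: [1.247, 1.189, -1.228]
contact_force: [-0.3, -0.4, -1.0]
gripper_width: 0.0397
```

```bash
python3 -c "
from h import *
rel([0.511,0.276,0.134],-2.1)"; python3 tip.py t10.png 180 310 110 260
python3 - <<'E'
from h import *
im,ci=snap('scene','s10.png')
cv2.imwrite('pics/s10c.png',cv2.resize(im[130:270,310:450,::-1],None,fx=4.2,fy=4.2,interpolation=2))
E
```

```text
t18.45 tcp [0.5138 0.3512 0.2117] yaw_y -2.2 shift [ 0.386 -0.003  0.379] turn -0.0011 q6 0.60
4.461538461538462 [ 0.00468993  0.37412651 -0.87478125]
```

View pics/c_t10.png

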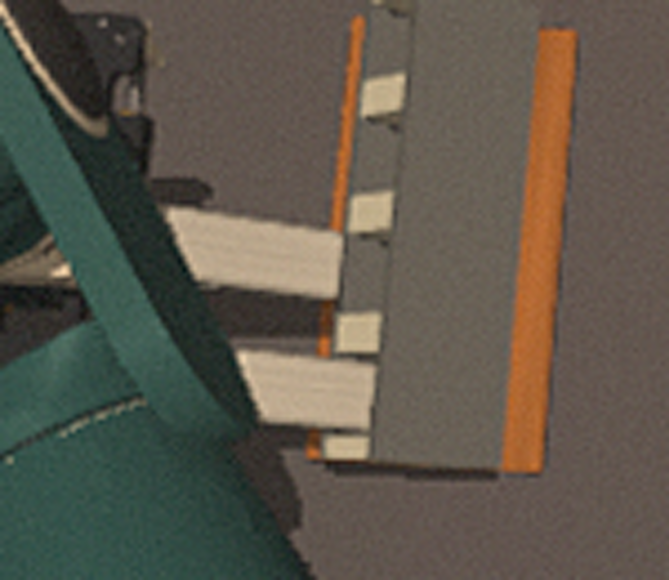

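View pics/s10c.png

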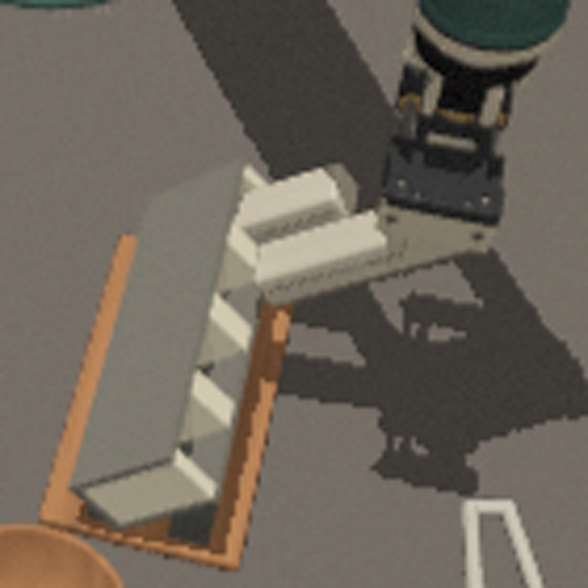

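>>> {"name": "carry_out", "arguments": {
  "motion": [
    [[0.05, -0.011, 0.05], 0],
    [[0.1, -0.011, 0.1], 0],
    [[0.15, -0.011, 0.15], 0],
    [[0.2, -0.011, 0.2], 0],
    [[0.24, -0.011, 0.24], 0],
    [[0.24, -0.011, 0.24], 0]
  ]
}}

```text
clock: 19.15
tool_pos: [0.5101, 0.303, 0.1625]
ee_rot: [1.247, 1.189, -1.23]
contact_force: [-0.7, 0.5, -0.9]
gripper_width: 0.0398
```

>>> {"name": "carry_out", "arguments": {
  "motion": [
    [[0.04, 0, 0.04], 0],
    [[0.08, 0, 0.08], 0],
    [[0.11, 0, 0.11], 0],
    [[0.12, 0, 0.12], 0],
    [[0.13, 0, 0.13], 0],
    [[0.13, 0, 0.13], 0]
  ]
}}

```text
clock: 19.75
tool_pos: [0.5103, 0.2766, 0.1383]
ee_rot: [1.249, 1.186, -1.227]
contact_force: [-0.3, -4.6, 14.8]
gripper_width: 0.0395
```

```bash
python3 -c "
from h import *
rel([0.5095,0.276,0.134],-2.1)"
```

```text
t19.75 tcp [0.5103 0.2766 0.1383] yaw_y -2.3 shift [ 0.021 -0.004  0.003] turn -0.0019 q6 0.49
```

>>> {"name": "carry_out", "arguments": {
  "motion": [
    [[0, 0, 0], 0],
    [[0, 0, 0], 0],
    [[0, 0, 0.01], 0],
    [[0, 0, 0.02], 0],
    [[0, 0, 0.025], 0],
    [[0, 0, 0.025], 0]
  ],
  "newtons": 3
}}

```text
clock: 20.35
tool_pos: [0.5101, 0.2716, 0.1384]
ee_rot: [1.249, 1.186, -1.227]
contact_force: [0.8, 2.7, 3.1]
gripper_width: 0.0398
```

>>> {"name": "carry_out", "arguments": {
  "motion": [
    [[0, 0, 0], 0],
    [[0, 0, 0], 0],
    [[0, 0, 0], 0],
    [[-0.2, 0, 0], 0],
    [[-0.4, 0, 0], 0],
    [[-0.6, 0, 0], 0],
    [[-0.75, 0, 0], 0],
    [[-0.75, 0, 0], 0]
  ],
  "claw": 0.4
}}

```text
clock: 21.15
tool_pos: [0.5091, 0.2709, 0.2931]
ee_rot: [1.254, 1.184, -1.222]
contact_force: [-1.0, 1.1, -0.9]
gripper_width: 0.056
```

```bash
python3 tip.py t11.png 180 310 110 260; python3 meas.py
python3 - <<'E'
from h import *
im,ci=snap('scene','s11.png')
cv2.imwrite('pics/s11c.png',cv2.resize(im[130:270,310:450,::-1],None,fx=4.2,fy=4.2,interpolation=2))
E
```

```text
4.461538461538462 [-0.57367691 -0.03929218 -0.55004188]
[279 170  24  54] [ 0.6557 -0.0277] 0.156 0.038 167.2
[371 186  40  38] [ 0.6366 -0.3126] 0.101 0.099 9.800000000000011
[425 187  27  33] [ 0.6454 -0.4491] 0.091 0.046 150.2
[335 241  23  58] [ 0.4479 -0.183 ] 0.16 0.041 9.900000000000006
[ 28 256  37  26] [0.4378 0.6536] 0.099 0.042 67.0
```

View pics/s11c.png

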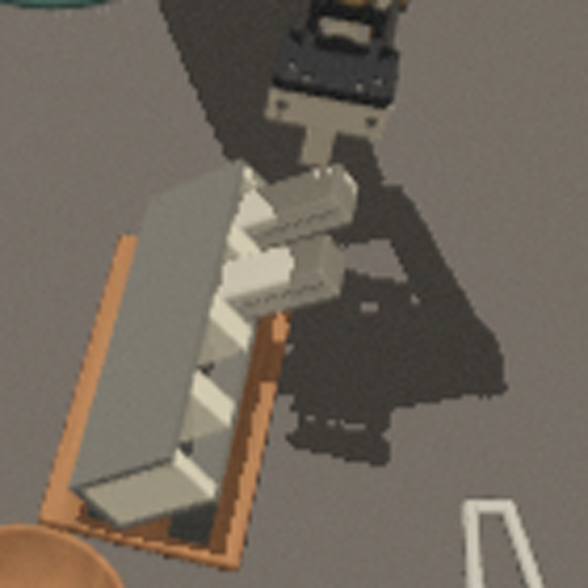

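>>> {"name": "carry_out", "arguments": {
  "motion": [
    [[0, -0.2, 1], -0.8],
    [[0, -0.2, 1], -0.8],
    [[0, -0.2, 1], -0.8],
    [[0, -0.2, 1], -0.8],
    [[0, -0.2, 1], -0.8],
    [[0, -0.2, 1], -0.8],
    [[0, -0.2, 1], -0.8]
  ]
}}

```text
clock: 22.0
tool_pos: [0.4598, 0.0715, 0.2841]
ee_rot: [0.47, 1.514, -0.456]
contact_force: [0.3, 0.8, -0.2]
gripper_width: 0.0558
```

```bash
python3 -c "
from h import *
rel([0.43,-0.1,0.28],99.9)"
```

```text
t22.00 tcp [0.4598 0.0715 0.2841] yaw_y 56.1 shift [ 0.014 -0.795  0.355] turn -0.3822 q6 -0.88
```

>>> {"name": "carry_out", "arguments": {
  "motion": [
    [[0, -0.9, 0.4], -0.38],
    [[0, -0.9, 0.4], -0.38],
    [[0, -0.9, 0.4], -0.38],
    [[0, -0.9, 0.4], -0.38],
    [[0, -0.9, 0.4], -0.38],
    [[0, -0.9, 0.4], -0.38],
    [[0, -0.9, 0.4], -0.38]
  ],
  "claw": 0.25
}}

```text
clock: 22.7
tool_pos: [0.4253, -0.1231, 0.2811]
ee_rot: [-0.127, 1.559, 0.137]
contact_force: [0.1, 0.1, -0.1]
gripper_width: 0.0699
```

```bash
python3 -c "
from h import *
rel([0.395,-0.192,0.12],99.9)"
```

```text
t22.70 tcp [ 0.4253 -0.1231  0.2811] yaw_y 99.6 shift [ 0.802 -0.319 -0.214] turn -0.0022 q6 -2.08
```

>>> {"name": "carry_out", "arguments": {
  "motion": [
    [[0.2, -0.32, -0.21], 0],
    [[0.4, -0.32, -0.21], 0],
    [[0.6, -0.32, -0.21], 0],
    [[0.8, -0.32, -0.21], 0],
    [[0.8, -0.32, -0.21], 0],
    [[0.8, -0.32, -0.21], 0]
  ]
}}

```text
clock: 23.3
tool_pos: [0.3959, -0.1917, 0.1211]
ee_rot: [-0.126, 1.56, 0.137]
contact_force: [0.7, 0.2, 1.1]
gripper_width: 0.0698
```

```bash
python3 -c "
from h import *
rel([0.395,-0.192,0.019],99.9)
snap('wrist','w6.png')
ci=camera_info('wrist')
for X in [(.3692,-.1968,.032),(.527,-.169,.032)]: print(proj(ci,X))"
```

```text
t23.30 tcp [ 0.3959 -0.1917  0.1211] yaw_y 99.6 shift [ 0.51  -0.004 -0.008] turn -0.0028 q6 -2.25
[273.15310503 184.45721147]
[274.36366705 354.68429863]
```

View pics/w6.png

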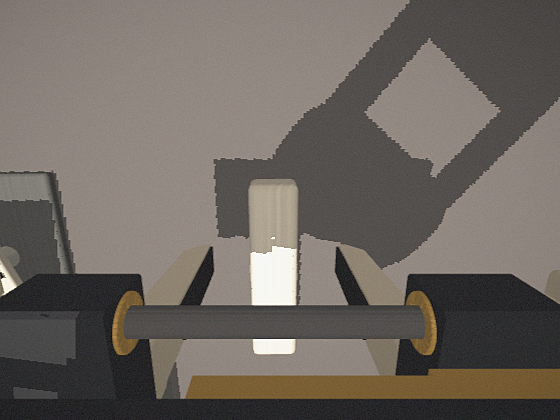

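>>> {"name": "carry_out", "arguments": {
  "motion": [
    [[0.15, 0, -0.01], 0],
    [[0.35, 0, -0.01], 0],
    [[0.5, 0, -0.01], 0],
    [[0.52, 0, -0.01], 0],
    [[0.52, 0, -0.01], 0]
  ]
}}

```text
clock: 23.85
tool_pos: [0.3965, -0.1919, 0.0204]
ee_rot: [-0.128, 1.557, 0.135]
contact_force: [-0.6, 0.3, 0.8]
gripper_width: 0.0696
```

>>> {"name": "carry_out", "arguments": {
  "motion": [
    [[0, 0, 0], 0],
    [[0, 0, 0], 0],
    [[0, 0, 0], 0],
    [[0, 0, 0], 0],
    [[0, 0, 0], 0],
    [[0, 0, 0], 0]
  ],
  "claw": 1,
  "newtons": 3
}}

```text
clock: 24.45
tool_pos: [0.3967, -0.1921, 0.0208]
ee_rot: [-0.128, 1.556, 0.135]
contact_force: [-1.0, 0.5, 4.0]
gripper_width: 0.0399
```

>>> {"name": "carry_out", "arguments": {
  "motion": [
    [[-0.085, 0, 0.02], 0],
    [[-0.17, 0, 0.05], 0],
    [[-0.245, 0, 0.09], 0],
    [[-0.32, 0, 0.14], 0],
    [[-0.385, 0, 0.2], 0],
    [[-0.44, 0, 0.265], 0],
    [[-0.44, 0, 0.265], 0],
    [[-0.44, 0, 0.265], 0]
  ]
}}

```text
clock: 25.25
tool_pos: [0.4478, -0.1835, 0.1088]
ee_rot: [-0.128, 1.557, 0.136]
contact_force: [0.6, 0.8, -1.4]
gripper_width: 0.0399
```

```bash
python3 tip.py t12.png 200 320 290 420; python3 ang.py .129 .01
```

```text
4.833333333333333 [-0.99378786 -0.89040186 -1.85260858]
0 [ 0.575 -0.162  0.12 ] [343.5 219.1] [236.8 186.6]
10 [ 0.574 -0.162  0.097] [342.2 220.7] [237.4 191.2]
20 [ 0.57  -0.163  0.075] [341.1 223.6] [238.2 194.7]
30 [ 0.563 -0.164  0.054] [340.5 227.7] [239.2 196.9]
40 [ 0.551 -0.166  0.034] [340.1 232.8] [240.2 198. ]
50 [ 0.537 -0.168  0.017] [340.1 238.8] [241.2 197.9]
60 [ 0.52  -0.171  0.003] [340.4 245.4] [242.2 196.7]
70 [ 0.5   -0.175 -0.009] [341.  252.6] [243.3 194.4]
80 [ 0.479 -0.178 -0.016] [341.9 260.1] [244.3 191.2]
90 [ 0.457 -0.182 -0.02 ] [343.1 267.8] [245.2 187.1]
```

View pics/c_t12.png

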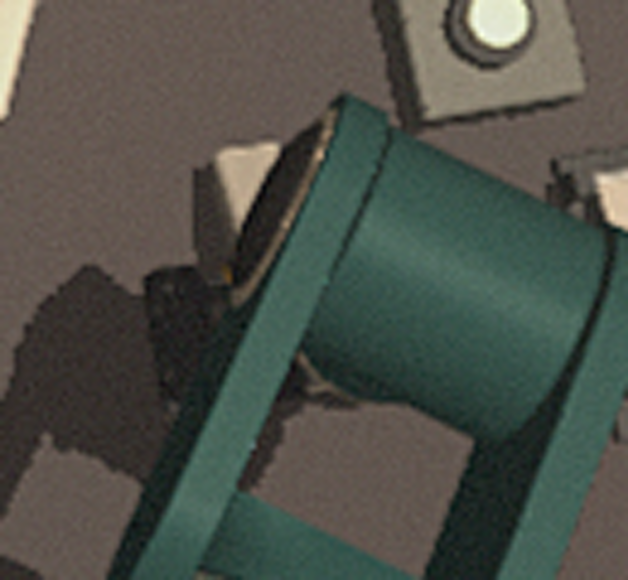

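>>> {"name": "carry_out", "arguments": {
  "motion": [
    [[-0.1, 0, 0], 0],
    [[0, 0, 0.02], 0],
    [[-0.1, 0, 0.03], 0],
    [[0, 0, 0.05], 0],
    [[0, 0, 0.05], 0],
    [[0, 0, 0.05], 0]
  ]
}}

```text
clock: 25.9
tool_pos: [0.4566, -0.1818, 0.108]
ee_rot: [-0.127, 1.559, 0.136]
contact_force: [-0.2, -0.6, -0.6]
gripper_width: 0.0405
```

```bash
python3 tip.py t13.png 200 320 290 420; python3 ang.py .129 .01|sed -n 4,7p
```

```text
4.833333333333333 [ 0.71639569  0.13611955 -0.13631434]
30 [ 0.572 -0.162  0.054] [339.8 224.4] [238.8 199.2]
40 [ 0.561 -0.164  0.034] [339.5 229.6] [239.8 200.2]
50 [ 0.546 -0.167  0.017] [339.5 235.6] [240.8 200.1]
60 [ 0.529 -0.17   0.002] [339.8 242.2] [241.9 198.8]
```

View pics/c_t13.png

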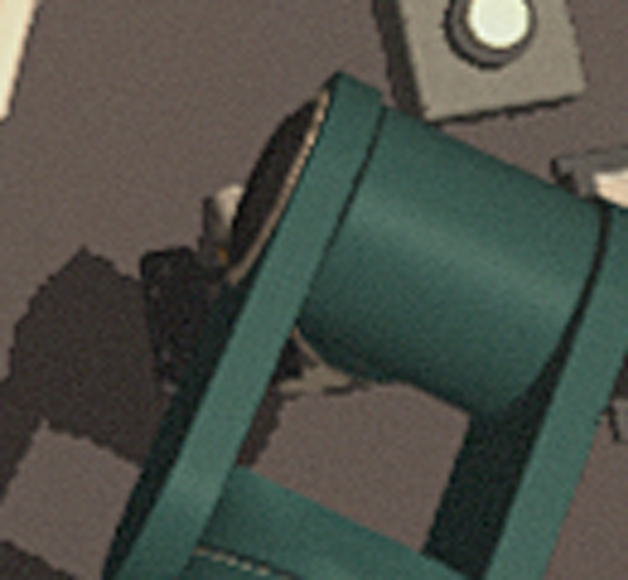

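Run:
```python
from h import *
print(sense()['gripper_width'],sense()['contact_force'])
im,ci=snap('scene','s13.png')
cv2.imwrite('pics/s13c.png',cv2.resize(im[100:230,170:300,::-1],None,fx=4.5,fy=4.5,interpolation=2))
snap('wrist','w13.png')
```

```text
0.04016304019997844 [ 0.71639569  0.13611955 -0.13631434]
```

View pics/s13c.png

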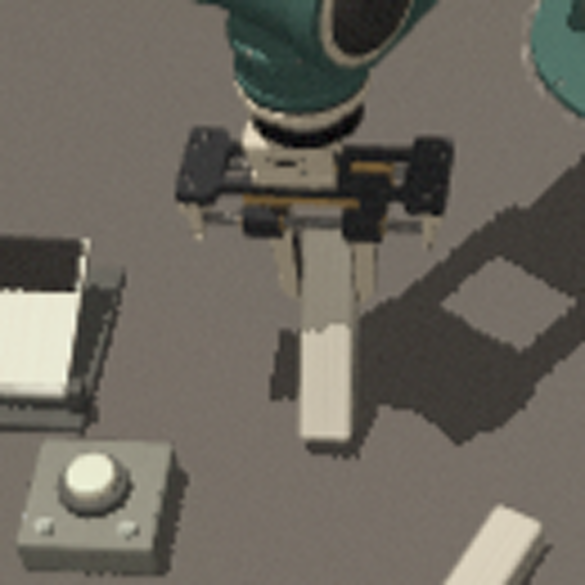

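View pics/w13.png

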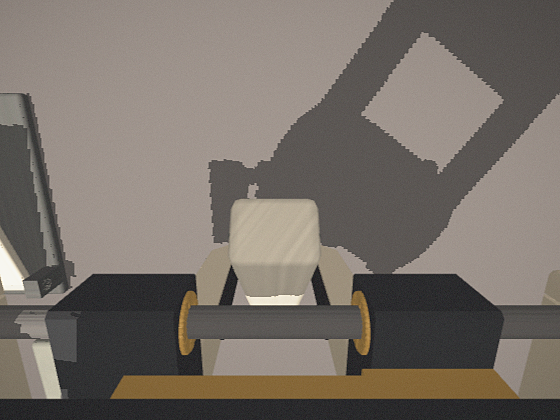

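Run:
```python
from h import *
ct=camera_info('top'); cs=camera_info('scene')
im=cv2.imread('pics/t13.png'); cv2.imwrite('pics/z13.png',cv2.resize(im[225:255,325:350],None,fx=18,fy=18,interpolation=0))
for tv in (237.5,239):
  for tu in (333,335):
    o,d=ray(ct,tu,tv);o2,d2=ray(cs,247.8,197.3)
    A=np.stack([d,-d2],1); s=np.linalg.lstsq(A,o2-o,rcond=None)[0]; print(o+d*s[0],o2+d2*s[1])
cw=camera_info('wrist')
p=np.array(sense()['tool_pos'])
s,p,R=st()
for L2 in (.027,.031,.035,.04):
  for th in (45,50,55,60):
    t=np.radians(th)
    # top gripped end: along axis -L2, normal +-: top edge (n=.011) and bottom edge(n=-.021)
    r=[]
    for n in (.011,-.021):
        X=p+R[:,2]*(-L2*np.cos(t)+n*np.sin(t))+np.array([0,0,1])*(L2*np.sin(t)+n*np.cos(t)); r.append(proj(cw,X).round(0)[1])
    print(L2,th,r)
```

```text
[ 0.53835909 -0.14650396  0.02906088] [ 0.53786028 -0.14383928  0.02861763]
[ 0.53849536 -0.15218812  0.02891522] [ 0.53703675 -0.14417116  0.0275492 ]
[ 0.53473971 -0.14711258  0.02442271] [ 0.5343875  -0.14523881  0.02411214]
[ 0.53487801 -0.15281704  0.02426163] [ 0.53355478 -0.1455744   0.02303179]
0.027 45 [np.float64(273.0), np.float64(210.0)]
0.027 50 [np.float64(279.0), np.float64(212.0)]
0.027 55 [np.float64(285.0), np.float64(215.0)]
0.027 60 [np.float64(290.0), np.float64(219.0)]
0.031 45 [np.float64(270.0), np.float64(205.0)]
0.031 50 [np.float64(277.0), np.float64(209.0)]
0.031 55 [np.float64(284.0), np.float64(213.0)]
0.031 60 [np.float64(290.0), np.float64(217.0)]
0.035 45 [np.float64(267.0), np.float64(201.0)]
0.035 50 [np.float64(275.0), np.float64(205.0)]
0.035 55 [np.float64(283.0), np.float64(210.0)]
0.035 60 [np.float64(290.0), np.float64(215.0)]
0.04 45 [np.float64(263.0), np.float64(195.0)]
0.04 50 [np.float64(272.0), np.float64(200.0)]
0.04 55 [np.float64(281.0), np.float64(206.0)]
0.04 60 [np.float64(290.0), np.float64(213.0)]
```

View pics/z13.png

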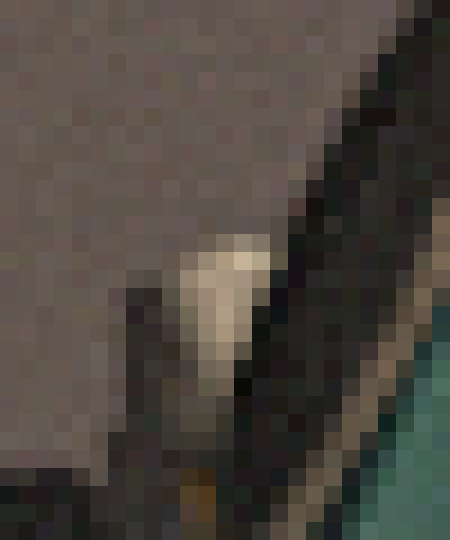

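>>> {"name": "carry_out", "arguments": {
  "motion": [
    [[0, 0, 0], 0],
    [[0, 0, 0], 0],
    [[0, 0, 0], 0],
    [[-0.25, 0, 0], 0],
    [[-0.5, 0, 0], 0],
    [[-0.75, 0, 0], 0],
    [[-1, 0, 0], 0],
    [[-1, 0, 0], 0]
  ],
  "newtons": 45
}}

```text
clock: 26.85
tool_pos: [0.4563, -0.1836, 0.3161]
ee_rot: [-0.131, 1.549, 0.132]
contact_force: [1.0, 0.1, -1.6]
gripper_width: 0.0402
```

```bash
python3 -c "
from h import *
rel([0.52,0.0,0.31],60)"; python3 tip.py t14.png 190 310 290 420; python3 ang.py .123 .011|sed -n 4,7p
```

```text
t26.85 tcp [ 0.4563 -0.1836  0.3161] yaw_y 99.6 shift [0.038 0.852 0.467] turn 0.3457 q6 -2.18
4.833333333333333 [ 0.09090374 -1.49098725 -0.88844926]
30 [ 0.566 -0.165  0.262] [354.7 211.2] [232.3 152.5]
40 [ 0.556 -0.167  0.243] [354.1 217.3] [233.5 154.4]
50 [ 0.542 -0.169  0.226] [353.8 224.2] [234.7 155.1]
60 [ 0.526 -0.172  0.212] [354. 232.] [235.9 154.6]
```

View pics/c_t14.png

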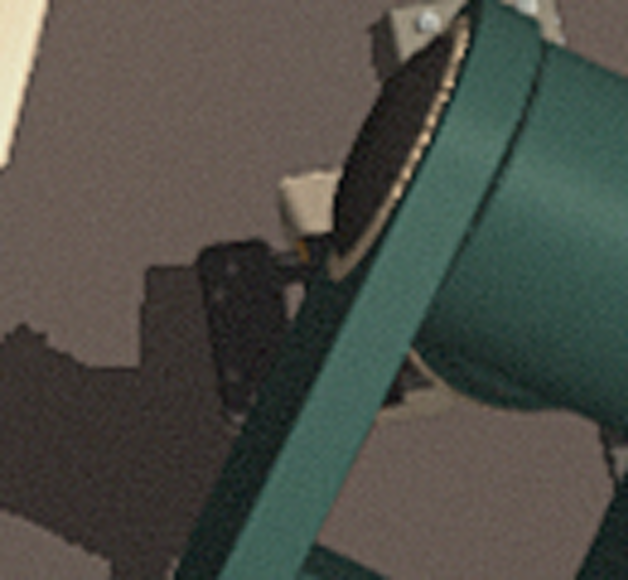

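>>> {"name": "carry_out", "arguments": {
  "motion": [
    [[0, 0.9, 0.45], 0.4],
    [[0, 0.9, 0.45], 0.4],
    [[0, 0.9, 0.45], 0.4],
    [[0, 0.9, 0.45], 0.4],
    [[0, 0.9, 0.45], 0.4],
    [[0, 0.9, 0.45], 0.4],
    [[0, 0.9, 0.45], 0.4]
  ]
}}

```text
clock: 27.6
tool_pos: [0.5145, 0.0099, 0.3122]
ee_rot: [0.5, 1.503, -0.489]
contact_force: [-0.1, -0.6, -1.0]
gripper_width: 0.0396
```

```bash
python3 -c "
from h import *
rel([0.56,0.18,0.31],10)"
```

```text
t27.60 tcp [0.5145 0.0099 0.3122] yaw_y 53.7 shift [ 0.017  0.82  -0.32 ] turn 0.3818 q6 -0.97
```

>>> {"name": "carry_out", "arguments": {
  "motion": [
    [[0, 0.9, -0.35], 0.45],
    [[0, 0.9, -0.35], 0.45],
    [[0, 0.9, -0.35], 0.45],
    [[0, 0.9, -0.35], 0.45],
    [[0, 0.9, -0.35], 0.45],
    [[0, 0.9, -0.35], 0.45],
    [[0, 0.9, -0.35], 0.45]
  ]
}}

```text
clock: 28.3
tool_pos: [0.5645, 0.1962, 0.3121]
ee_rot: [1.189, 1.221, -1.173]
contact_force: [-0.7, -0.3, 0.0]
gripper_width: 0.0395
```

```bash
python3 -c "
from h import *
rel([0.5845,0.37,0.3],-2.1)"
```

```text
t28.30 tcp [0.5645 0.1962 0.3121] yaw_y 2.1 shift [ 0.064  0.131 -0.865] turn 0.0367 q6 0.26
```

>>> {"name": "carry_out", "arguments": {
  "motion": [
    [[0, 0.13, -0.87], 0.037],
    [[0, 0.13, -0.87], 0.037],
    [[0, 0.13, -0.87], 0.037],
    [[0.06, 0.13, -0.87], 0.037],
    [[0.06, 0.13, -0.87], 0.037],
    [[0.06, 0.13, -0.87], 0.037]
  ]
}}

```text
clock: 28.9
tool_pos: [0.5843, 0.3706, 0.2995]
ee_rot: [1.24, 1.188, -1.227]
contact_force: [0.0, -0.6, -1.1]
gripper_width: 0.0395
```

```bash
python3 -c "
from h import *
rel([0.5845,0.339,0.2105],-2.1)"; python3 tip.py t15.png 180 310 110 260; python3 ang.py .123 .011|sed -n 4,8p;  python3 - <<'E'
from h import *
im,ci=snap('wrist','w15.png')
E
```

```text
t28.90 tcp [0.5843 0.3706 0.2995] yaw_y -2.0 shift [0.445 0.003 0.159] turn 0.0012 q6 0.56
4.461538461538462 [-0.27369727  0.0867368  -1.37261268]
30 [0.58  0.258 0.248] [173.1 202.9] [376.4 185. ]
40 [0.581 0.269 0.23 ] [170.5 204.4] [379.2 190.2]
50 [0.581 0.283 0.213] [166.4 205.6] [383.1 195. ]
60 [0.582 0.299 0.199] [161.2 206.5] [388.1 199.3]
70 [0.583 0.318 0.189] [154.9 207. ] [394.  203.1]
```

View pics/c_t15.png

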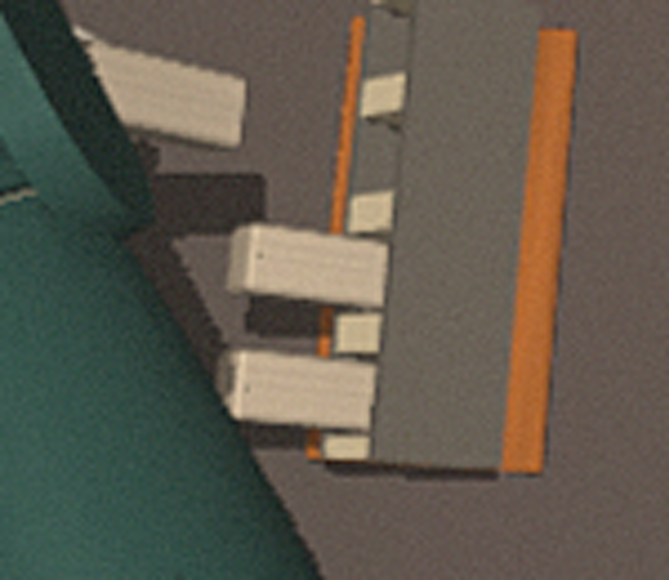

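View pics/w15.png

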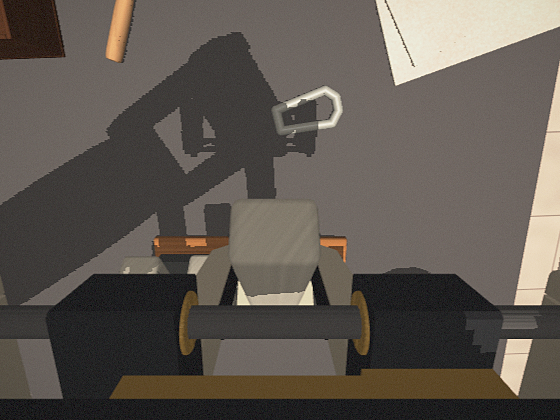

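>>> {"name": "carry_out", "arguments": {
  "motion": [
    [[0.2, 0, 0.06], 0],
    [[0.35, 0, 0.13], 0],
    [[0.42, 0, 0.19], 0],
    [[0.42, 0, 0.19], 0],
    [[0.42, 0, 0.19], 0]
  ]
}}

```text
clock: 29.5
tool_pos: [0.5844, 0.3315, 0.2185]
ee_rot: [1.245, 1.185, -1.226]
contact_force: [0.8, -0.7, 0.6]
gripper_width: 0.04
```

```bash
python3 -c "
from h import *
rel([0.5815,0.258,0.140],-2.1)"; python3 tip.py t16.png 180 310 110 260;  python3 ang.py .121 .011|sed -n 4,8p;python3 - <<'E'
from h import *
im,ci=snap('scene','s16.png')
cv2.imwrite('pics/s16c.png',cv2.resize(im[130:270,310:450,::-1],None,fx=4.2,fy=4.2,interpolation=2))
E
```

```text
t29.50 tcp [0.5844 0.3315 0.2185] yaw_y -2.1 shift [ 0.391 -0.005  0.37 ] turn -0.0004 q6 0.52
4.461538461538462 [ 0.29872679 -0.34534629 -0.37298305]
30 [0.58  0.222 0.167] [194.9 210.3] [359.7 200.9]
40 [0.581 0.232 0.149] [192.1 211.6] [362.4 205.6]
50 [0.581 0.246 0.133] [188.2 212.5] [366.2 210. ]
60 [0.582 0.262 0.119] [183.1 213.2] [371.  213.9]
70 [0.583 0.28  0.109] [177.1 213.6] [376.5 217.3]
```

View pics/c_t16.png

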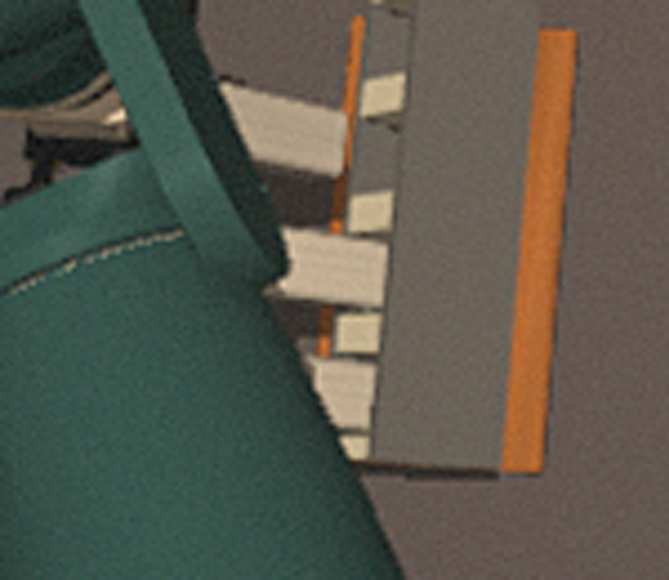

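View pics/s16c.png

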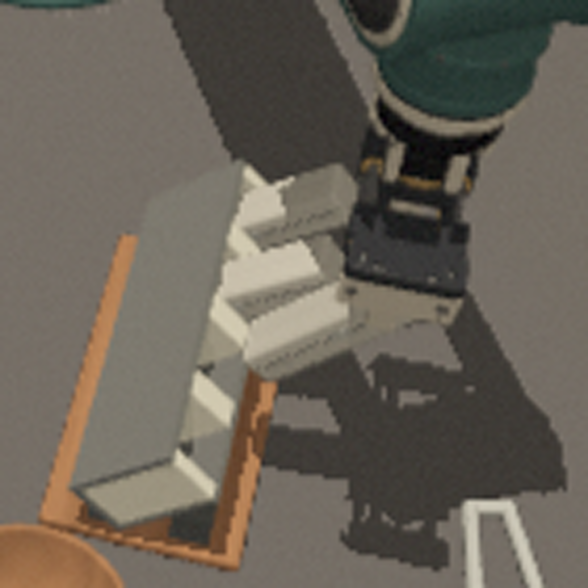

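Run:
```python
from h import *
ct=camera_info('top')
s,p,R=st()
t=np.radians(50)
for a in (.121,.06,.0):
  for w in (-.02,.02):
    X=p+R[:,2]*(a*np.cos(t)+.011*np.sin(t))+np.array([0,0,1])*(-a*np.sin(t)+.011*np.cos(t))+R[:,1]*w
    u,v=proj(ct,X); print(a,w,((u-110+.5)*4.4615-.5).round(0),((v-180+.5)*4.4615-.5).round(0))
```

```text
0.121 -0.02 347.0 180.0
0.121 0.02 353.0 114.0
0.06 -0.02 260.0 161.0
0.06 0.02 267.0 92.0
0.0 -0.02 167.0 141.0
0.0 0.02 176.0 68.0
```

>>> {"name": "carry_out", "arguments": {
  "motion": [
    [[0.05, -0.012, 0.05], 0],
    [[0.1, -0.012, 0.1], 0],
    [[0.15, -0.012, 0.15], 0],
    [[0.2, -0.012, 0.2], 0],
    [[0.24, -0.012, 0.23], 0],
    [[0.24, -0.012, 0.23], 0]
  ]
}}

```text
clock: 30.2
tool_pos: [0.5808, 0.2852, 0.1695]
ee_rot: [1.244, 1.185, -1.227]
contact_force: [0.2, -5.0, -1.1]
gripper_width: 0.0394
```

>>> {"name": "carry_out", "arguments": {
  "motion": [
    [[0.04, 0, 0.04], 0],
    [[0.08, 0, 0.08], 0],
    [[0.1, 0, 0.1], 0],
    [[0.12, 0, 0.12], 0],
    [[0.12, 0, 0.12], 0]
  ]
}}

```text
clock: 30.7
tool_pos: [0.5801, 0.2606, 0.1449]
ee_rot: [1.244, 1.184, -1.228]
contact_force: [0.5, -4.2, 0.0]
gripper_width: 0.0395
```

```bash
python3 -c "
from h import *
rel([0.5805,0.258,0.14],-2.1)"
```

```text
t30.70 tcp [0.5801 0.2606 0.1449] yaw_y -2.2 shift [0.024 0.002 0.013] turn -0.0007 q6 0.42
```

>>> {"name": "carry_out", "arguments": {
  "motion": [
    [[0.015, 0, 0.005], 0],
    [[0.03, 0, 0.01], 0],
    [[0.035, 0, 0.01], 0],
    [[0.035, 0, 0.01], 0]
  ]
}}

```text
clock: 31.1
tool_pos: [0.5803, 0.2587, 0.1381]
ee_rot: [1.244, 1.184, -1.228]
contact_force: [-0.5, -3.0, 4.2]
gripper_width: 0.0396
```

>>> {"name": "carry_out", "arguments": {
  "motion": [
    [[0, 0, 0], 0],
    [[0, 0, 0], 0],
    [[0.01, 0, 0.005], 0],
    [[0.015, 0, 0.01], 0],
    [[0.015, 0, 0.01], 0]
  ],
  "newtons": 3
}}

```text
clock: 31.6
tool_pos: [0.5803, 0.2569, 0.1351]
ee_rot: [1.244, 1.184, -1.227]
contact_force: [1.1, 2.8, 0.8]
gripper_width: 0.04
```

>>> {"name": "carry_out", "arguments": {
  "motion": [
    [[0, 0, 0], 0],
    [[0, 0, 0], 0],
    [[0, 0, 0], 0],
    [[-0.2, 0, 0], 0],
    [[-0.4, 0, 0], 0],
    [[-0.6, 0, 0], 0],
    [[-0.75, 0, 0], 0],
    [[-0.75, 0, 0], 0]
  ],
  "claw": 0.4
}}

```text
clock: 32.4
tool_pos: [0.5793, 0.2569, 0.2902]
ee_rot: [1.249, 1.182, -1.222]
contact_force: [-0.1, 0.2, 0.3]
gripper_width: 0.0554
```

```bash
python3 tip.py t17.png 160 310 110 320; python3 meas.py
python3 - <<'E'
from h import *
im,ci=snap('scene','s17.png')
cv2.imwrite('pics/s17c.png',cv2.resize(im[130:270,310:450,::-1],None,fx=4.2,fy=4.2,interpolation=2))
E
```

```text
3.7142857142857144 [-0.2486333   0.83790491 -0.70256238]
[279 170  25  54] [ 0.6564 -0.0264] 0.157 0.039 166.6
[371 187  40  38] [ 0.6371 -0.3123] 0.101 0.1 102.7
[425 187  27  33] [ 0.646  -0.4493] 0.092 0.046 150.2
[ 28 255  37  27] [0.438  0.6538] 0.099 0.042 67.0
```

View pics/s17c.png

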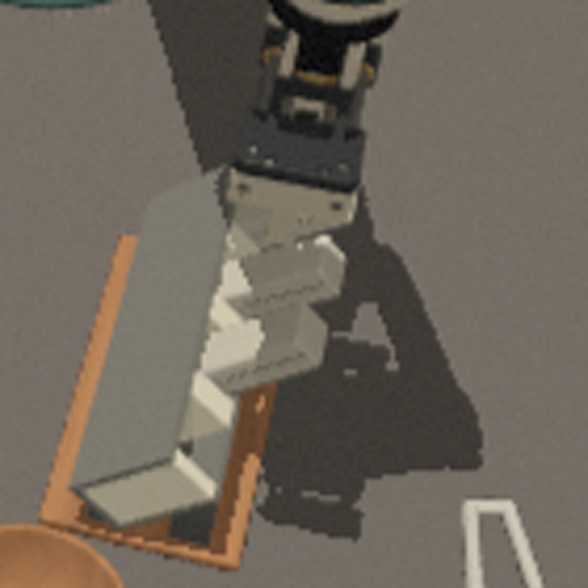

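View pics/c_t17.png

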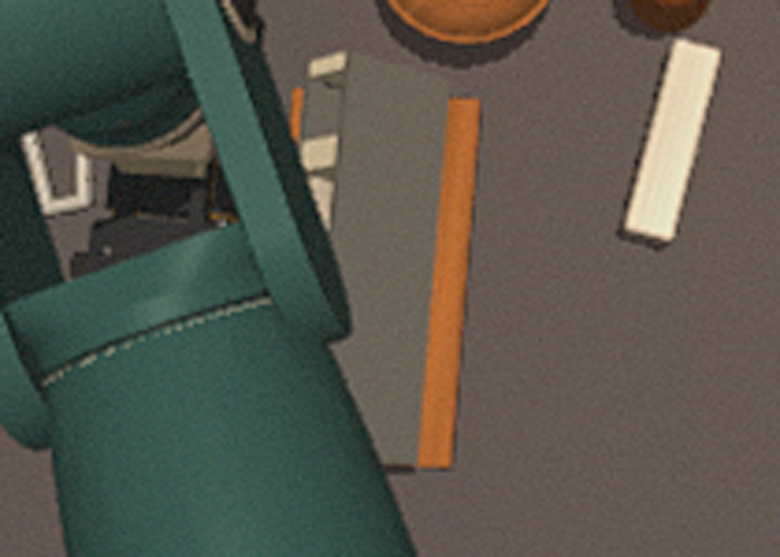

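>>> {"name": "carry_out", "arguments": {
  "motion": [
    [[0, 0.1, 1], -0.69],
    [[0, 0.1, 1], -0.69],
    [[0, 0.1, 1], -0.69],
    [[0, 0.1, 1], -0.69],
    [[0, 0.1, 1], -0.69],
    [[0, 0.1, 1], -0.69],
    [[0, 0.1, 1], -0.69],
    [[0, 0.1, 1], -0.69]
  ],
  "claw": 0.25
}}

```text
clock: 33.35
tool_pos: [0.5904, 0.0555, 0.282]
ee_rot: [0.342, 1.536, -0.336]
contact_force: [-0.2, -0.7, -0.5]
gripper_width: 0.0697
```

```bash
python3 -c "
from h import *
rel([0.6045,-0.0143,0.18],76.5)"
```

```text
t33.35 tcp [0.5904 0.0555 0.282 ] yaw_y 65.2 shift [ 0.51  -0.29   0.207] turn -0.0984 q6 -1.09
```

>>> {"name": "carry_out", "arguments": {
  "motion": [
    [[0.1, -0.29, 0.21], -0.1],
    [[0.3, -0.29, 0.21], -0.1],
    [[0.51, -0.29, 0.21], -0.1],
    [[0.51, -0.29, 0.21], -0.1],
    [[0.51, -0.29, 0.21], -0.1]
  ]
}}

```text
clock: 33.85
tool_pos: [0.6047, -0.0143, 0.1799]
ee_rot: [0.185, 1.557, -0.18]
contact_force: [0.6, 0.9, 1.5]
gripper_width: 0.0698
```

```bash
python3 -c "
from h import *
rel([0.6045,-0.0143,0.019],76.5)
snap('wrist','w18.png')
ci=camera_info('wrist')
for X in [(.578,-.008,.032),(.734,-.045,.032)]: print(proj(ci,X))"
```

```text
t33.85 tcp [ 0.6047 -0.0143  0.1799] yaw_y 76.7 shift [ 0.805 -0.003 -0.006] turn 0.0014 q6 -1.41
[272.86961137 172.37778691]
[272.87514895 316.47399192]
```

View pics/w18.png

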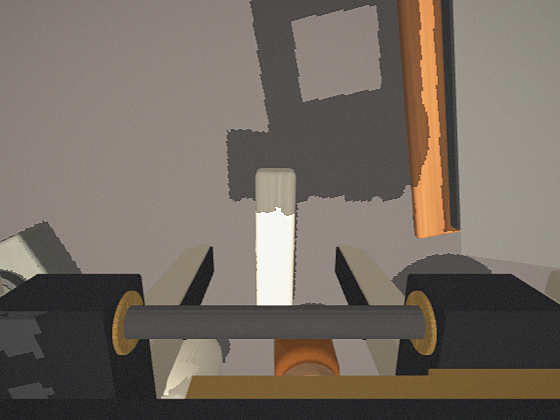

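>>> {"name": "carry_out", "arguments": {
  "motion": [
    [[0.2, 0, -0.006], 0],
    [[0.45, 0, -0.006], 0],
    [[0.65, 0, -0.006], 0],
    [[0.8, 0, -0.006], 0],
    [[0.805, 0, -0.006], 0],
    [[0.805, 0, -0.006], 0]
  ]
}}

```text
clock: 34.5
tool_pos: [0.607, -0.0132, 0.0232]
ee_rot: [0.184, 1.552, -0.179]
contact_force: [-0.0, -0.5, 0.7]
gripper_width: 0.0696
```

>>> {"name": "carry_out", "arguments": {
  "motion": [
    [[0, 0, 0], 0],
    [[0, 0, 0], 0],
    [[0, 0, 0], 0],
    [[0, 0, 0], 0],
    [[0, 0, 0], 0],
    [[0, 0, 0], 0]
  ],
  "claw": 1,
  "newtons": 3
}}

```text
clock: 35.1
tool_pos: [0.6072, -0.0133, 0.0238]
ee_rot: [0.184, 1.551, -0.179]
contact_force: [0.7, -0.6, 5.9]
gripper_width: 0.0404
```

>>> {"name": "carry_out", "arguments": {
  "motion": [
    [[-0.085, 0, 0.0], 0],
    [[-0.17, 0, 0.0], 0],
    [[-0.245, 0, 0.02], 0],
    [[-0.32, 0, 0.04], 0],
    [[-0.385, 0, 0.06], 0],
    [[-0.44, 0, 0.1], 0],
    [[-0.44, 0, 0.1], 0],
    [[-0.44, 0, 0.1], 0]
  ]
}}

```text
clock: 35.9
tool_pos: [0.6257, -0.0181, 0.1116]
ee_rot: [0.184, 1.552, -0.179]
contact_force: [0.4, -0.5, -1.4]
gripper_width: 0.0396
```

```bash
python3 tip.py t19.png 120 250 230 380; python3 ang.py .131 .011|sed -n 3,8p
python3 - <<'E'
from h import *
im,ci=snap('scene','s19.png')
cv2.imwrite('pics/s19c.png',cv2.resize(im[130:290,180:340,::-1],None,fx=3.6,fy=3.6,interpolation=2))
E
```

```text
4.461538461538462 [ 0.02419948 -0.85987522 -0.38047092]
20 [ 0.749 -0.047  0.078] [299.5 160.4] [257.1 246.3]
30 [ 0.741 -0.045  0.056] [298.4 165.3] [258.8 248.2]
40 [ 0.73  -0.043  0.036] [297.1 171.1] [261. 249.]
50 [ 0.715 -0.039  0.019] [295.6 177.6] [263.6 248.5]
60 [ 0.698 -0.035  0.004] [293.9 184.5] [266.5 246.8]
70 [ 0.679 -0.031 -0.008] [292.1 191.8] [269.6 244.2]
```

View pics/c_t19.png

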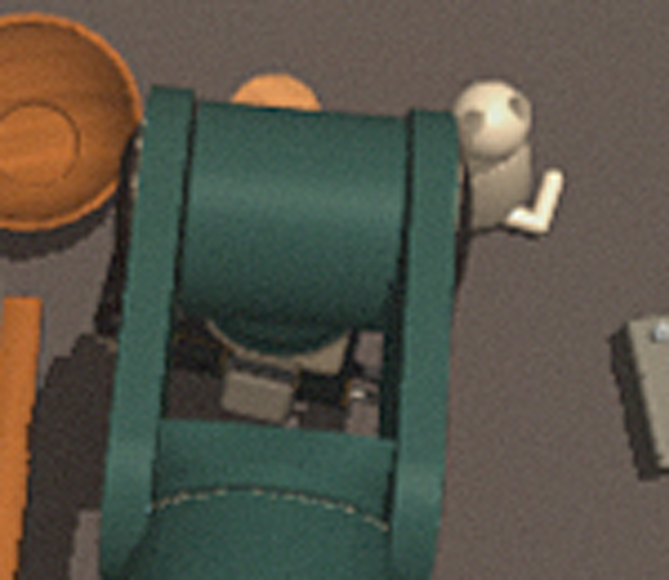

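View pics/s19c.png

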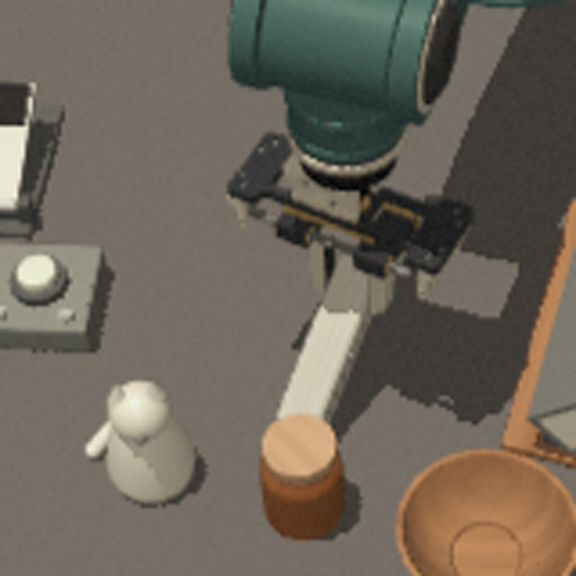

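>>> {"name": "carry_out", "arguments": {
  "motion": [
    [[0, 0, -0.1], 0],
    [[0, 0, -0.2], 0],
    [[0, 0, -0.3], 0],
    [[0, 0, -0.4], 0],
    [[0, 0, -0.4], 0],
    [[0, 0, -0.4], 0]
  ]
}}

```text
clock: 36.6
tool_pos: [0.5472, 0.0004, 0.11]
ee_rot: [0.184, 1.553, -0.179]
contact_force: [1.0, 0.3, -0.9]
gripper_width: 0.04
```

```bash
python3 tip.py t20.png 120 250 230 380; python3 ang.py .131 .011|sed -n 3,8p
python3 - <<'E'
from h import *
im,ci=snap('scene','s20.png')
cv2.imwrite('pics/s20c.png',cv2.resize(im[130:290,180:340,::-1],None,fx=3.6,fy=3.6,interpolation=2))
snap('wrist','w20.png')
E
```

```text
4.461538461538462 [ 0.58911407  0.11165512 -0.79701017]
20 [ 0.671 -0.029  0.077] [292.7 187. ] [270.  226.9]
30 [ 0.663 -0.027  0.055] [291.7 191.6] [271.4 229.1]
40 [ 0.652 -0.024  0.035] [290.4 197.1] [273.4 230.1]
50 [ 0.638 -0.021  0.018] [289.  203.3] [275.7 229.9]
60 [ 0.621 -0.017  0.003] [287.3 210.1] [278.3 228.6]
70 [ 0.601 -0.012 -0.009] [285.6 217.3] [281.2 226.3]
```

View pics/c_t20.png

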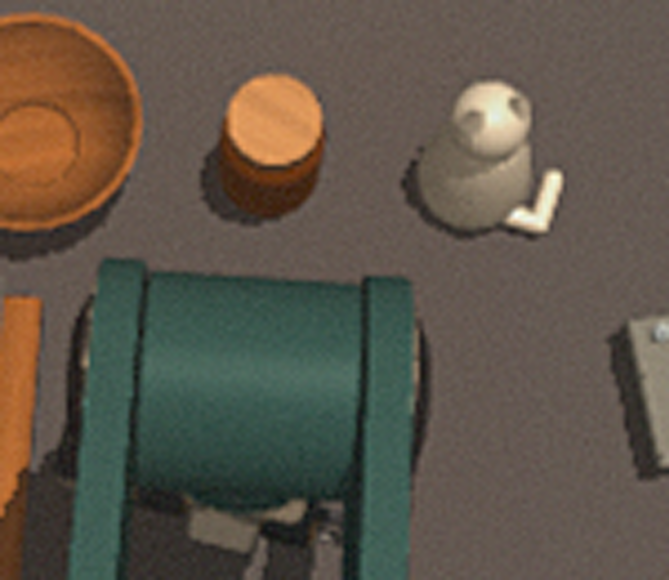

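View pics/s20c.png

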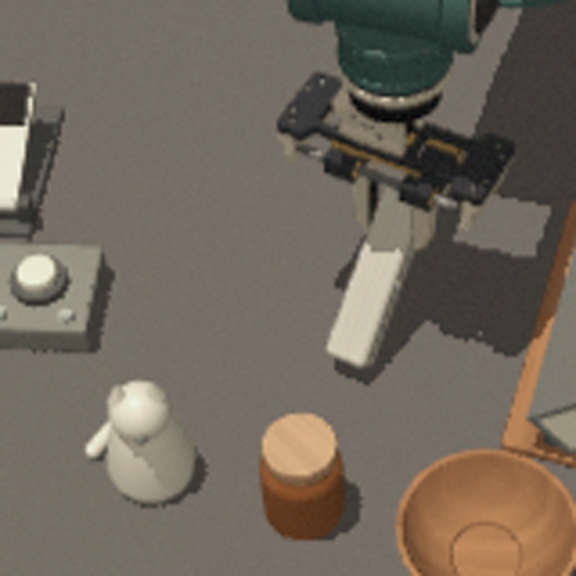

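View pics/w20.png

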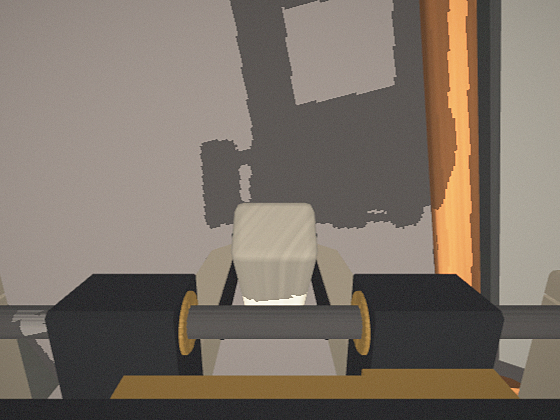

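>>> {"name": "carry_out", "arguments": {
  "motion": [
    [[0, 0, 0], 0],
    [[0, 0, 0], 0],
    [[0, 0, 0], 0],
    [[-0.25, 0, 0], 0],
    [[-0.5, 0, 0], 0],
    [[-0.75, 0, 0], 0],
    [[-1, 0, 0], 0],
    [[-1, 0, 0], 0]
  ],
  "newtons": 45
}}

```text
clock: 37.55
tool_pos: [0.5468, -0.0002, 0.3175]
ee_rot: [0.185, 1.544, -0.179]
contact_force: [-0.5, 0.4, -0.4]
gripper_width: 0.0399
```

>>> {"name": "carry_out", "arguments": {
  "motion": [
    [[0, 1, 0.1], 0.35],
    [[0, 1, 0.1], 0.35],
    [[0, 1, 0.1], 0.35],
    [[0, 1, 0.1], 0.35],
    [[0, 1, 0.1], 0.35],
    [[0, 1, 0.1], 0.35],
    [[0, 1, 0.1], 0.35]
  ]
}}

```text
clock: 38.25
tool_pos: [0.6121, 0.1895, 0.3185]
ee_rot: [0.73, 1.43, -0.715]
contact_force: [-0.3, -0.3, -0.9]
gripper_width: 0.0396
```

```bash
python3 -c "
from h import *
rel([0.6565,0.37,0.3],-2.1)"
```

```text
t38.25 tcp [0.6121 0.1895 0.3185] yaw_y 36.8 shift [ 0.098  0.717 -0.591] turn 0.3397 q6 -0.38
```

>>> {"name": "carry_out", "arguments": {
  "motion": [
    [[0, 0.72, -0.59], 0.34],
    [[0, 0.72, -0.59], 0.34],
    [[0.05, 0.72, -0.59], 0.34],
    [[0.1, 0.72, -0.59], 0.34],
    [[0.1, 0.72, -0.59], 0.34],
    [[0.1, 0.72, -0.59], 0.34],
    [[0.1, 0.72, -0.59], 0.34]
  ]
}}

```text
clock: 38.95
tool_pos: [0.6574, 0.3689, 0.3002]
ee_rot: [1.245, 1.179, -1.219]
contact_force: [-1.2, -0.7, -0.7]
gripper_width: 0.0396
```

```bash
python3 -c "
from h import *
rel([0.6565,0.341,0.2154],-2.1)
snap('scene','s21.png')
im=cv2.imread('pics/s21.png')
cv2.imwrite('pics/s21c.png',cv2.resize(im[110:270,310:470],None,fx=3.6,fy=3.6,interpolation=2))"; python3 tip.py t21.png 150 280 110 260; python3 ang.py .130 .011|sed -n 4,8p
```

```text
t38.95 tcp [0.6574 0.3689 0.3002] yaw_y -2.0 shift [ 0.424 -0.008  0.14 ] turn 0.0012 q6 0.51
4.461538461538462 [-0.11821006  0.2788981  -1.12296654]
30 [0.653 0.251 0.245] [178.6 173.6] [370.2 205.2]
40 [0.654 0.262 0.225] [175.7 175.7] [373.4 210.6]
50 [0.654 0.277 0.208] [171.4 177.4] [377.8 215.7]
60 [0.655 0.294 0.193] [165.9 178.7] [383.3 220.2]
70 [0.655 0.314 0.182] [159.2 179.5] [389.7 224.2]
```

View pics/c_t21.png

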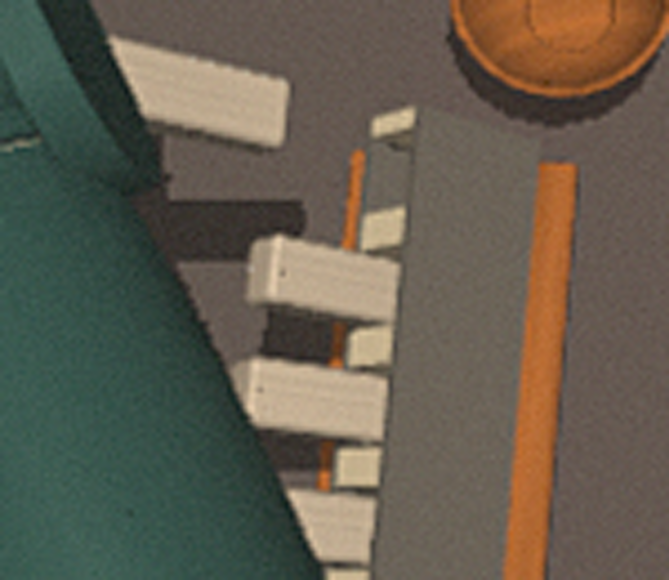

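View pics/s21c.png

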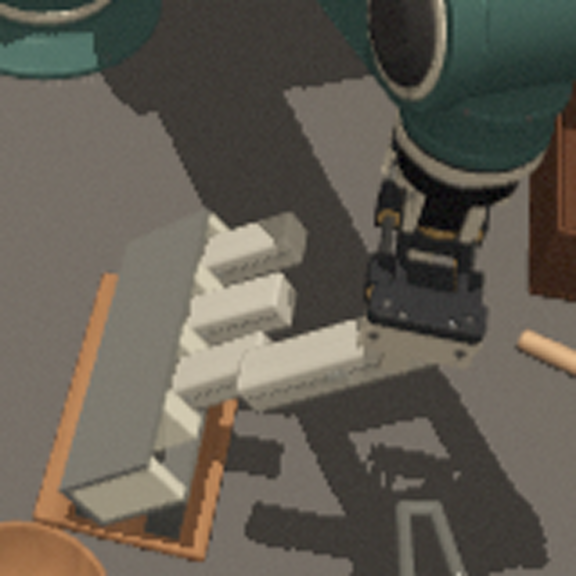

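>>> {"name": "carry_out", "arguments": {
  "motion": [
    [[0.2, -0.01, 0.05], 0],
    [[0.35, -0.01, 0.1], 0],
    [[0.42, -0.01, 0.14], 0],
    [[0.42, -0.01, 0.14], 0],
    [[0.42, -0.01, 0.14], 0]
  ]
}}

```text
clock: 39.55
tool_pos: [0.6564, 0.341, 0.2185]
ee_rot: [1.248, 1.178, -1.218]
contact_force: [-0.3, -0.7, -0.7]
gripper_width: 0.0396
```

```bash
python3 -c "
from h import *
rel([0.6535,0.266,0.1404],-2.1)"; python3 tip.py t22.png 150 280 110 260; python3 ang.py .130 .011|sed -n 4,6p
```

```text
t39.55 tcp [0.6564 0.341  0.2185] yaw_y -2.0 shift [ 0.389 -0.01   0.377] turn 0.0005 q6 0.48
4.461538461538462 [-0.28801688 -0.55571856 -0.22074188]
30 [0.652 0.223 0.163] [196.3 183.4] [356.4 221.2]
40 [0.653 0.235 0.143] [193.3 185.1] [359.5 226.1]
50 [0.653 0.249 0.126] [189.  186.6] [363.8 230.7]
```

View pics/c_t22.png

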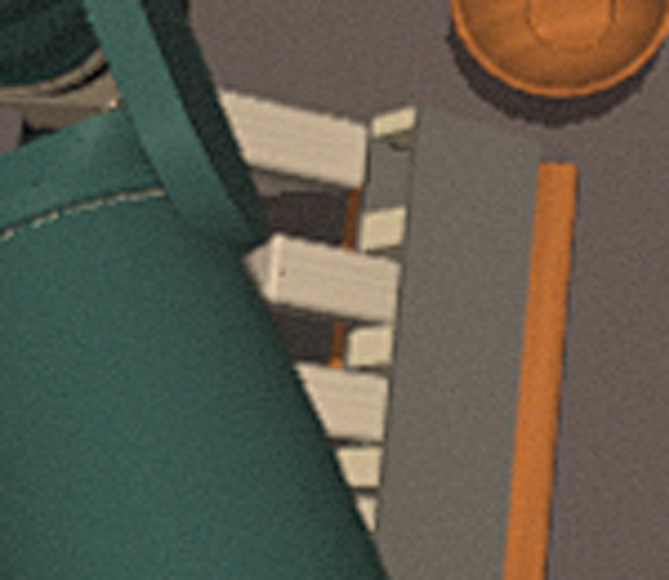

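Run:
```python
from h import *
ct=camera_info('top'); k=4.4615
f=lambda u,v,z: onz(ct,110+(u+.5)/k-.5,150+(v+.5)/k-.5,z).round(4)
print('tip',f(367,127,.138),f(362,189,.138))
print('far divider lower-right, near divider upper-right (upper lip .1206)',f(413,131,.1206),f(405,206,.1206))
print('left (lower lip .0895)',f(371,139,.0895),f(362,214,.0895))
print('next divider upper edge', f(392,322,.1206),f(346,331,.0895))
print('div1 lower', f(403,246,.1206),f(360,251,.0895))
```

```text
tip [0.6735 0.2408 0.138 ] [0.6355 0.2415 0.138 ]
far divider lower-right, near divider upper-right (upper lip .1206) [0.6765 0.2166 0.1206] [0.63   0.2188 0.1206]
left (lower lip .0895) [0.6798 0.248  0.0895] [0.6319 0.2507 0.0895]
next divider upper edge [0.5594 0.2225 0.1206] [0.5589 0.2559 0.0895]
div1 lower [0.6055 0.2186 0.1206] [0.6087 0.2505 0.0895]
```

>>> {"name": "carry_out", "arguments": {
  "motion": [
    [[0.05, -0.004, 0.06], 0],
    [[0.1, -0.006, 0.11], 0],
    [[0.15, -0.008, 0.16], 0],
    [[0.2, -0.008, 0.21], 0],
    [[0.25, -0.008, 0.26], 0],
    [[0.25, -0.008, 0.26], 0]
  ]
}}

```text
clock: 40.2
tool_pos: [0.6538, 0.288, 0.1667]
ee_rot: [1.247, 1.178, -1.22]
contact_force: [0.6, 0.7, -2.0]
gripper_width: 0.04
```

>>> {"name": "carry_out", "arguments": {
  "motion": [
    [[0.04, 0, 0.04], 0],
    [[0.08, 0, 0.08], 0],
    [[0.1, 0, 0.1], 0],
    [[0.12, 0, 0.12], 0],
    [[0.12, 0, 0.12], 0]
  ]
}}

```text
clock: 40.7
tool_pos: [0.6534, 0.2636, 0.1422]
ee_rot: [1.247, 1.178, -1.221]
contact_force: [0.5, 0.1, -1.1]
gripper_width: 0.0395
```

```bash
python3 -c "
from h import *
rel([0.6535,0.265,0.1404],-2.1)"
```

```text
t40.70 tcp [0.6534 0.2636 0.1422] yaw_y -2.1 shift [ 0.009  0.    -0.007] turn -0.0001 q6 0.39
```

>>> {"name": "carry_out", "arguments": {
  "motion": [
    [[0.01, 0, 0.01], 0],
    [[0.015, 0, 0.015], 0],
    [[0.02, 0, 0.02], 0],
    [[0.02, 0, 0.02], 0]
  ]
}}

```text
clock: 41.1
tool_pos: [0.6538, 0.2623, 0.1418]
ee_rot: [1.252, 1.18, -1.215]
contact_force: [-3.7, 14.8, 18.9]
gripper_width: 0.0397
```

>>> {"name": "carry_out", "arguments": {
  "motion": [
    [[0, 0, 0], 0],
    [[0, 0, 0], 0],
    [[0, 0, 0], 0],
    [[-0.2, 0, 0], 0],
    [[-0.4, 0, 0], 0],
    [[-0.6, 0, 0], 0],
    [[-0.75, 0, 0], 0],
    [[-0.75, 0, 0], 0]
  ],
  "claw": 0.4
}}

```text
clock: 41.9
tool_pos: [0.651, 0.2613, 0.2968]
ee_rot: [1.257, 1.177, -1.209]
contact_force: [0.4, 0.3, 1.2]
gripper_width: 0.0559
```

```bash
python3 -c "
from h import *
rel([0.6,0.06,0.3],-60)"
```

```text
t41.90 tcp [0.651  0.2613 0.2968] yaw_y -2.1 shift [-0.032 -0.218  1.015] turn 0.5054 q6 0.38
```

>>> {"name": "carry_out", "arguments": {
  "motion": [
    [[0, -0.3, 1], 0],
    [[0, -0.3, 1], 0],
    [[0, -0.3, 1], 0],
    [[0, -0.3, 1], 0],
    [[0, -0.3, 1], 0],
    [[0, -0.3, 1], 0]
  ],
  "claw": 1
}}

```text
clock: 42.5
tool_pos: [0.5836, 0.0623, 0.2926]
ee_rot: [1.258, 1.176, -1.211]
contact_force: [0.2, 0.3, -0.3]
gripper_width: 0.0125
```

>>> {"name": "carry_out", "arguments": {
  "motion": [
    [[0, -0.5, 1], 0],
    [[0, -0.5, 1], 0],
    [[0, -0.5, 1], 0],
    [[0, -0.5, 1], 0],
    [[0, -0.5, 1], 0],
    [[0, -0.5, 1], 0]
  ]
}}

```text
clock: 43.1
tool_pos: [0.4756, -0.1349, 0.2873]
ee_rot: [1.259, 1.175, -1.213]
contact_force: [0.3, 0.9, 0.0]
gripper_width: 0.0005
```

```bash
python3 tip.py t23.png 150 300 150 260
python3 - <<'E'
from h import *
im,ci=snap('scene','s23.png'); print(sense()['tool_pos'])
cv2.imwrite('pics/s23c.png',cv2.resize(im[150:270,310:430,::-1],None,fx=4.8,fy=4.8,interpolation=2))
im=cv2.imread('pics/t23.png')
cv2.imwrite('pics/tre.png',cv2.resize(im[170:310,360:500],None,fx=4.2,fy=4.2,interpolation=2))
E
```

```text
3.8666666666666667 [ 0.11300006  0.90555622 -1.16839439]
[ 0.47665628 -0.13303616  0.28735958]
```

View pics/c_t23.png

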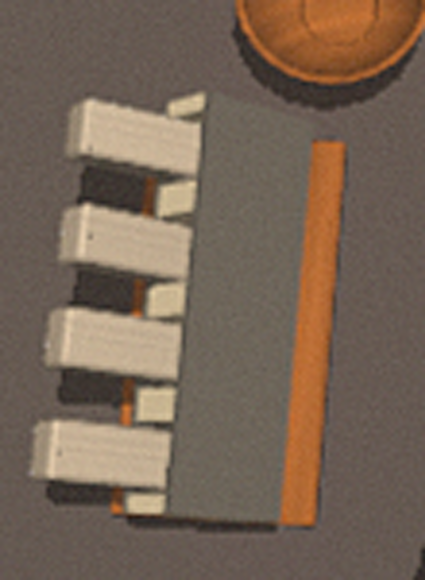

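View pics/s23c.png

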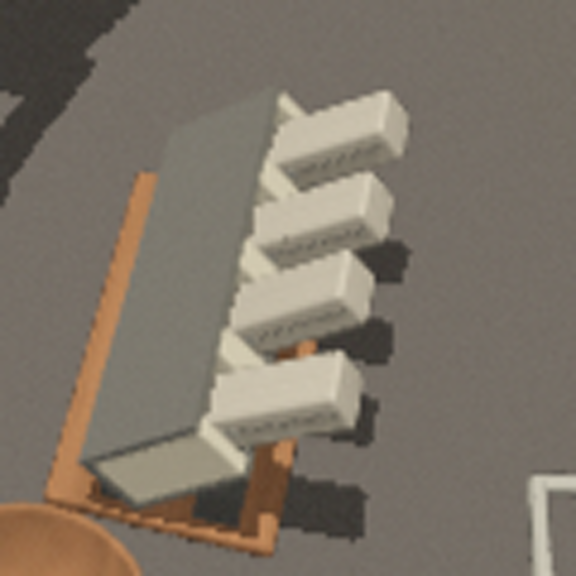

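View pics/tre.png

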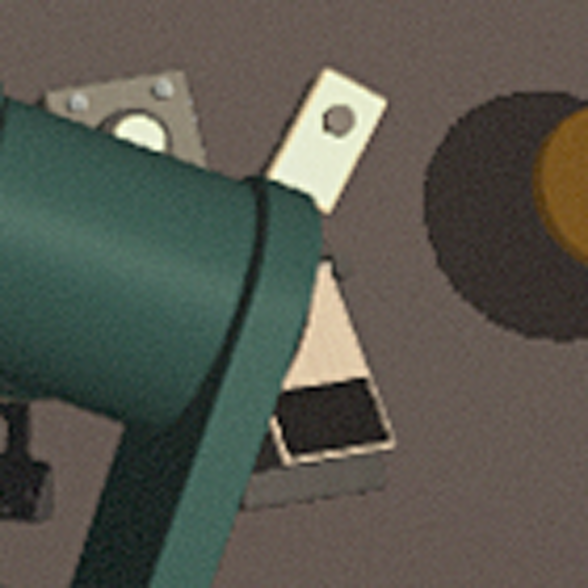

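Run:
```python
from h import *
ct=camera_info('top')
im=cv2.imread('pics/top0.png')
cv2.imwrite('pics/tre0.png',cv2.resize(im[170:310,360:500],None,fx=4.2,fy=4.2,interpolation=2))
```

```text
(no output)
```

View pics/tre0.png

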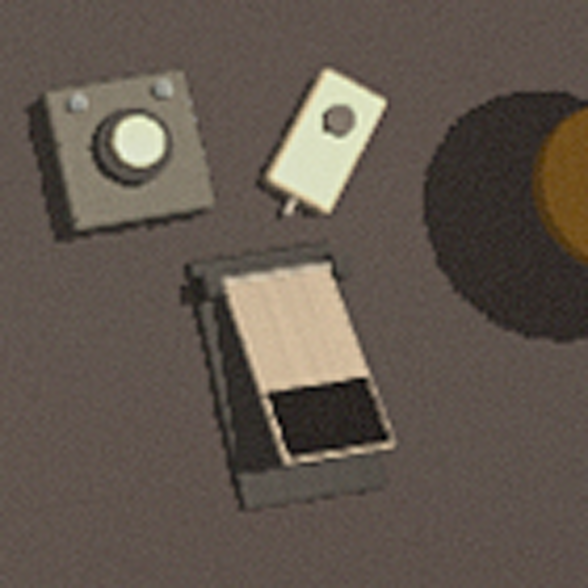

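Run:
```python
from h import *
ct=camera_info('top'); cs=camera_info('scene')
f=lambda u,v,z: onz(ct,360+(u+.5)/4.2-.5,170+(v+.5)/4.2-.5,z).round(4)
print('pad',f(332,416,.064),'hinge',f(277,272,.03)); B=f(139,141,.058); print('button',B)
print('lamp base L',f(535,180,.01), 'remote', f(325,140,.018))
P=f(332,416,.064)
print('scene px',proj(cs,P),proj(cs,B))
im=cv2.imread('pics/scene0.png'); cv2.imwrite('pics/st0.png',cv2.resize(im[130:250,120:240],None,fx=4.8,fy=4.8,interpolation=2))
```

```text
pad [ 0.4539 -0.427   0.064 ] hinge [ 0.5525 -0.4088  0.03  ]
button [ 0.6348 -0.3111  0.058 ]
lamp base L [ 0.6238 -0.5985  0.01  ] remote [ 0.6475 -0.4513  0.018 ]
scene px [176.77484965 158.14098794] [188.90815831 204.55459638]
```

View pics/st0.png

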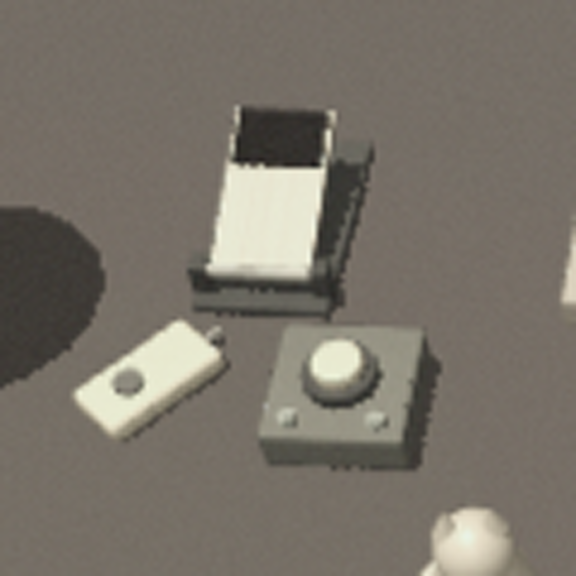

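>>> {"name": "carry_out", "arguments": {
  "motion": [
    [[0, 0, 1], 0.05],
    [[0, 0, 1], 0.05],
    [[0, 0, 1], 0.05],
    [[0, 0, 1], 0.05],
    [[0, 0, 1], 0.05],
    [[0, 0, 1], 0.05]
  ]
}}

```text
clock: 43.8
tool_pos: [0.47, -0.3324, 0.2842]
ee_rot: [1.333, 1.13, -1.284]
contact_force: [0.0, 0.1, 0.5]
gripper_width: 0.0001
```

```bash
python3 -c "
from h import *
rel([0.45,-0.427,0.1],10)"
```

```text
t43.80 tcp [ 0.47   -0.3324  0.2842] yaw_y -8.0 shift [ 0.913 -0.058  0.496] turn -0.1567 q6 -0.53
```

>>> {"name": "carry_out", "arguments": {
  "motion": [
    [[0, -0.06, 0.5], -0.157],
    [[0, -0.06, 0.5], -0.157],
    [[0.2, -0.06, 0.5], -0.157],
    [[0.4, -0.06, 0.5], -0.157],
    [[0.65, -0.06, 0.5], -0.157],
    [[0.88, -0.06, 0.5], -0.157],
    [[0.88, -0.06, 0.5], -0.157]
  ]
}}

```text
clock: 44.5
tool_pos: [0.4488, -0.4239, 0.1004]
ee_rot: [1.099, 1.282, -1.053]
contact_force: [0.3, 0.6, 1.1]
gripper_width: 0.0004
```

```bash
python3 -c "
from h import *
rel([0.45,-0.427,0.05],10)
snap('scene','s24.png')
im=cv2.imread('pics/s24.png'); cv2.imwrite('pics/s24c.png',cv2.resize(im[80:240,110:270],None,fx=3.6,fy=3.6,interpolation=2))"
```

```text
t44.50 tcp [ 0.4488 -0.4239  0.1004] yaw_y 10.2 shift [ 0.252 -0.003  0.02 ] turn 0.0015 q6 -0.99
```

View pics/s24c.png

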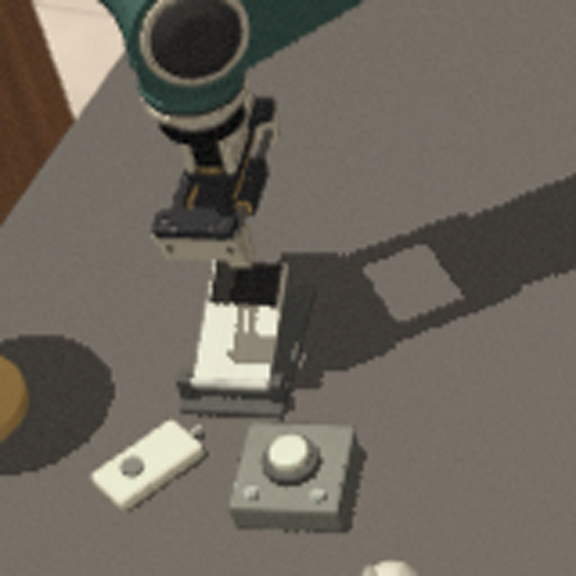

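>>> {"name": "carry_out", "arguments": {
  "motion": [
    [[0.05, 0, 0.02], 0],
    [[0.1, 0, 0.02], 0],
    [[0.14, 0, 0.02], 0],
    [[0.17, 0, 0.02], 0],
    [[0.2, 0, 0.02], 0],
    [[0.23, 0, 0.02], 0],
    [[0.23, 0, 0.02], 0]
  ]
}}

```text
clock: 45.25
tool_pos: [0.4515, -0.4292, 0.0589]
ee_rot: [1.098, 1.277, -1.054]
contact_force: [-2.5, -0.4, 7.4]
gripper_width: 0.0004
```

>>> {"name": "carry_out", "arguments": {
  "motion": [
    [[0.03, 0, 0], 0],
    [[0.05, 0, 0], 0],
    [[0.06, 0, 0], 0],
    [[0.06, 0, 0], 0]
  ]
}}

```text
clock: 45.65
tool_pos: [0.4516, -0.4299, 0.0505]
ee_rot: [1.097, 1.275, -1.055]
contact_force: [-19.0, 9.2, 35.1]
gripper_width: 0.0
```

>>> {"name": "carry_out", "arguments": {
  "motion": [
    [[0.012, 0, 0], 0],
    [[0.012, 0, 0], 0],
    [[0.012, 0, 0], 0],
    [[0.012, 0, 0], 0],
    [[0.012, 0, 0], 0],
    [[0.012, 0, 0], 0],
    [[0.012, 0, 0], 0],
    [[0.012, 0, 0], 0]
  ]
}}

```text
clock: 46.45
tool_pos: [0.4515, -0.43, 0.0507]
ee_rot: [1.097, 1.275, -1.055]
contact_force: [-13.2, 11.6, 28.3]
gripper_width: 0.0002
```

>>> {"name": "carry_out", "arguments": {
  "motion": [
    [[0.01, 0, 0], 0],
    [[0.01, 0, 0], 0],
    [[0.01, 0, 0], 0],
    [[0.01, 0, 0], 0]
  ]
}}

```text
clock: 46.85
tool_pos: [0.4515, -0.43, 0.0509]
ee_rot: [1.097, 1.275, -1.055]
contact_force: [-11.1, 10.5, 24.4]
gripper_width: 0.0001
```

Run:
```python
from h import *
snap('scene','s25.png')
im=cv2.imread('pics/s25.png'); cv2.imwrite('pics/s25c.png',cv2.resize(im[80:240,110:270],None,fx=3.6,fy=3.6,interpolation=2))
```

```text
(no output)
```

View pics/s25c.png

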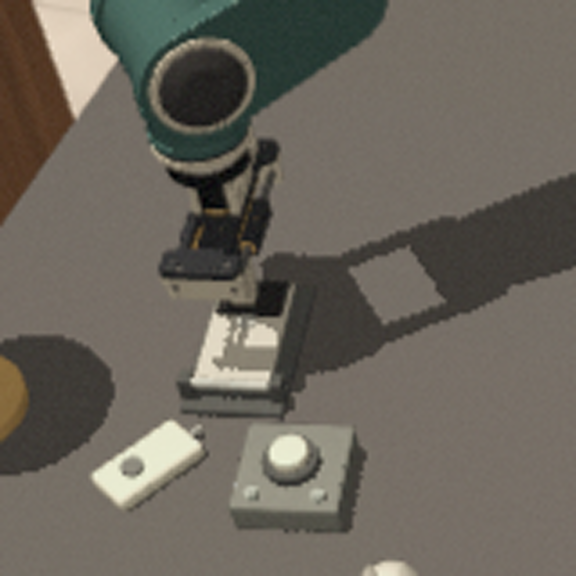

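>>> {"name": "carry_out", "arguments": {
  "motion": [
    [[-0.1, 0, 0], 0],
    [[-0.2, 0, 0], 0],
    [[-0.25, 0, 0], 0],
    [[-0.25, 0, 0], 0],
    [[-0.25, 0, 0], 0],
    [[-0.25, 0, 0], 0]
  ]
}}

```text
clock: 47.5
tool_pos: [0.4498, -0.4302, 0.0995]
ee_rot: [1.097, 1.277, -1.055]
contact_force: [-0.1, 0.1, -0.4]
gripper_width: 0.0005
```

Run:
```python
from h import *
rel([.4515,-.428,.0495],10)
snap('scene','s26.png')
im=cv2.imread('pics/s26.png'); cv2.imwrite('pics/s26c.png',cv2.resize(im[80:240,110:270],None,fx=3.6,fy=3.6,interpolation=2))
```

```text
t47.50 tcp [ 0.4498 -0.4302  0.0995] yaw_y 10.1 shift [ 0.25   0.004 -0.007] turn 0.0009 q6 -1.00
```

View pics/s26c.png

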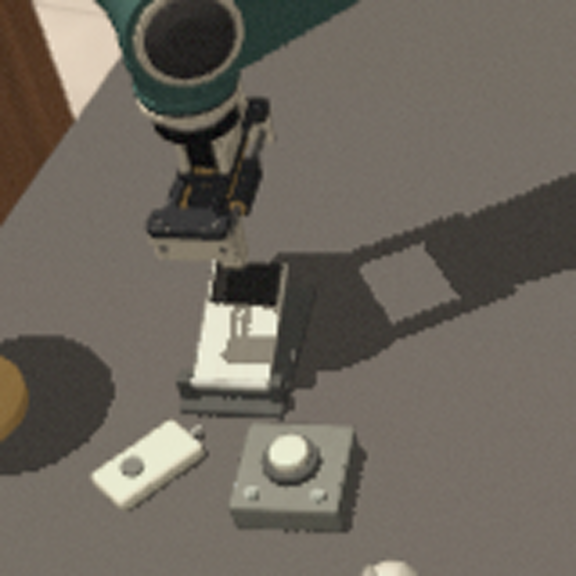

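Treadle back up (pad at rest height). Second stroke.

>>> {"name": "carry_out", "arguments": {
  "motion": [
    [[0.07, 0, -0.01], 0],
    [[0.13, 0, -0.01], 0],
    [[0.18, 0, -0.01], 0],
    [[0.22, 0, -0.01], 0],
    [[0.25, 0, -0.01], 0],
    [[0.265, 0, -0.01], 0],
    [[0.265, 0, -0.01], 0],
    [[0.265, 0, -0.01], 0]
  ]
}}

```text
clock: 48.35
tool_pos: [0.4502, -0.428, 0.05]
ee_rot: [1.096, 1.277, -1.057]
contact_force: [-23.9, 15.6, 51.7]
gripper_width: 0.0005
```

>>> {"name": "carry_out", "arguments": {
  "motion": [
    [[0.015, 0, 0], 0],
    [[0.015, 0, 0], 0],
    [[0.015, 0, 0], 0],
    [[0.015, 0, 0], 0],
    [[0.015, 0, 0], 0],
    [[0.015, 0, 0], 0],
    [[0.015, 0, 0], 0],
    [[0.015, 0, 0], 0]
  ]
}}

```text
clock: 49.15
tool_pos: [0.4501, -0.428, 0.0501]
ee_rot: [1.096, 1.277, -1.057]
contact_force: [-18.7, 16.2, 48.7]
gripper_width: 0.0007
```

>>> {"name": "carry_out", "arguments": {
  "motion": [
    [[0, 0, 0], 0],
    [[0, 0, 0], 0],
    [[0, 0, 0], 0],
    [[0, 0, 0], 0]
  ]
}}

```text
clock: 49.55
tool_pos: [0.45, -0.4279, 0.0509]
ee_rot: [1.096, 1.278, -1.057]
contact_force: [-8.7, 8.4, 22.9]
gripper_width: 0.0006
```

>>> {"name": "carry_out", "arguments": {
  "motion": [
    [[-0.1, 0, 0], 0],
    [[-0.2, 0, 0], 0],
    [[-0.25, 0, 0], 0],
    [[-0.25, 0, 0], 0],
    [[-0.25, 0, 0], 0],
    [[-0.25, 0, 0], 0]
  ]
}}

```text
clock: 50.15
tool_pos: [0.4485, -0.428, 0.0993]
ee_rot: [1.096, 1.279, -1.057]
contact_force: [-0.1, 0.9, 0.0]
gripper_width: 0.0001
```

>>> {"name": "carry_out", "arguments": {
  "motion": [
    [[0.07, 0, -0.01], 0],
    [[0.13, 0, -0.01], 0],
    [[0.18, 0, -0.01], 0],
    [[0.22, 0, -0.01], 0],
    [[0.24, 0, -0.01], 0],
    [[0.255, 0, -0.01], 0],
    [[0.255, 0, -0.01], 0],
    [[0.255, 0, -0.01], 0]
  ]
}}

```text
clock: 50.95
tool_pos: [0.4485, -0.4257, 0.0504]
ee_rot: [1.095, 1.28, -1.058]
contact_force: [-20.6, 11.3, 39.6]
gripper_width: 0.0004
```

>>> {"name": "carry_out", "arguments": {
  "motion": [
    [[0.012, 0, 0], 0],
    [[0.012, 0, 0], 0],
    [[0.012, 0, 0], 0],
    [[0.012, 0, 0], 0],
    [[0.012, 0, 0], 0],
    [[0.012, 0, 0], 0],
    [[0.012, 0, 0], 0],
    [[0.012, 0, 0], 0]
  ]
}}

```text
clock: 51.75
tool_pos: [0.4484, -0.4257, 0.0504]
ee_rot: [1.095, 1.281, -1.058]
contact_force: [-16.0, 12.8, 40.9]
gripper_width: 0.0007
```

>>> {"name": "carry_out", "arguments": {
  "motion": [
    [[0.01, 0, 0], 0],
    [[0.01, 0, 0], 0],
    [[0.01, 0, 0], 0],
    [[0.01, 0, 0], 0]
  ]
}}

```text
clock: 52.15
tool_pos: [0.4484, -0.4257, 0.0505]
ee_rot: [1.095, 1.28, -1.058]
contact_force: [-14.5, 12.4, 38.0]
gripper_width: 0.0006
```

>>> {"name": "carry_out", "arguments": {
  "motion": [
    [[-0.1, 0, 0], 0],
    [[-0.2, 0, 0], 0],
    [[-0.25, 0, 0], 0],
    [[-0.25, 0, 0], 0],
    [[-0.25, 0, 0], 0],
    [[-0.25, 0, 0], 0]
  ]
}}

```text
clock: 52.75
tool_pos: [0.4471, -0.4259, 0.0988]
ee_rot: [1.095, 1.282, -1.059]
contact_force: [-0.3, 0.0, 0.7]
gripper_width: 0.0006
```

Run:
```python
from h import *
rel([.6335,-.3105,.2],10)
ct=camera_info('top'); print(onz(ct,337,160,.07))
snap('scene','s27.png')
```

```text
t52.75 tcp [ 0.4471 -0.4259  0.0988] yaw_y 10.1 shift [-0.481  1.029 -0.409] turn 0.0012 q6 -0.99
[ 0.75470758 -0.15403063  0.07      ]
```

>>> {"name": "carry_out", "arguments": {
  "motion": [
    [[-0.2, 0, 0], 0],
    [[-0.45, 0, 0], 0],
    [[-0.5, 0.3, -0.1], 0],
    [[-0.5, 0.6, -0.25], 0],
    [[-0.5, 0.8, -0.41], 0],
    [[-0.5, 1, -0.41], 0],
    [[-0.5, 1, -0.41], 0],
    [[-0.5, 1, -0.41], 0]
  ]
}}

```text
clock: 53.6
tool_pos: [0.6293, -0.3099, 0.2024]
ee_rot: [1.094, 1.285, -1.057]
contact_force: [0.6, -0.2, -0.1]
gripper_width: 0.0006
```

Run:
```python
from h import *
rel([.634,-.311,.085],10)
snap('wrist','w27.png'); ci=camera_info('wrist'); print(proj(ci,(.6348,-.3111,.058)))
```

```text
t53.60 tcp [ 0.6293 -0.3099  0.2024] yaw_y 10.3 shift [0.587 0.011 0.016] turn 0.0024 q6 -0.68
[277.84759076 206.27494777]
```

View pics/w27.png

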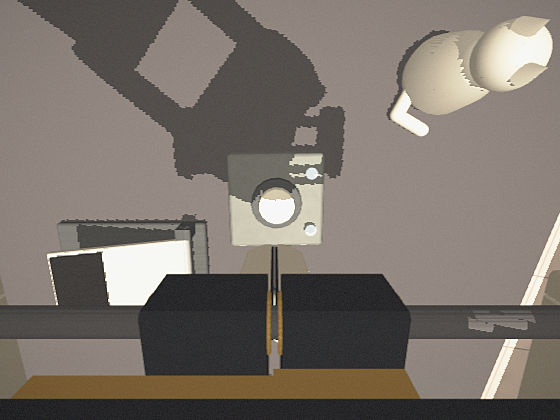

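>>> {"name": "carry_out", "arguments": {
  "motion": [
    [[0.15, 0.02, 0.015], 0],
    [[0.35, 0.02, 0.015], 0],
    [[0.5, 0.02, 0.015], 0],
    [[0.58, 0.02, 0.015], 0],
    [[0.58, 0.02, 0.015], 0]
  ]
}}

```text
clock: 54.15
tool_pos: [0.6327, -0.3119, 0.0844]
ee_rot: [1.095, 1.288, -1.06]
contact_force: [-0.8, -0.3, 0.1]
gripper_width: 0.0003
```

>>> {"name": "carry_out", "arguments": {
  "motion": [
    [[0.03, 0, 0], 0],
    [[0.05, 0, 0], 0],
    [[0.07, 0, 0], 0],
    [[0.09, 0, 0], 0],
    [[0.1, 0, 0], 0],
    [[0.1, 0, 0], 0]
  ]
}}

```text
clock: 54.75
tool_pos: [0.6333, -0.312, 0.0654]
ee_rot: [1.094, 1.286, -1.06]
contact_force: [-1.7, -2.6, 5.7]
gripper_width: 0.0005
```

>>> {"name": "carry_out", "arguments": {
  "motion": [
    [[0.015, 0, 0], 0],
    [[0.02, 0, 0], 0],
    [[0.02, 0, 0], 0],
    [[0.02, 0, 0], 0],
    [[0.02, 0, 0], 0]
  ]
}}

```text
clock: 55.25
tool_pos: [0.6335, -0.3122, 0.0649]
ee_rot: [1.094, 1.285, -1.06]
contact_force: [-16.0, 4.8, 29.4]
gripper_width: 0.0003
```

>>> {"name": "carry_out", "arguments": {
  "motion": [
    [[-0.1, 0, 0], 0],
    [[-0.3, 0, 0], 0],
    [[-0.5, 0, 0], 0],
    [[-0.8, 0, 0], 0],
    [[-0.8, 0, 0], 0],
    [[-0.8, 0, 0], 0]
  ]
}}

```text
clock: 55.85
tool_pos: [0.6317, -0.3146, 0.2274]
ee_rot: [1.094, 1.281, -1.059]
contact_force: [-0.6, -0.5, -0.6]
gripper_width: 0.0006
```

>>> {"name": "carry_out", "arguments": {
  "motion": [
    [[0, -0.9, 0], 0],
    [[0, -0.9, 0], 0],
    [[0, -0.9, 0], 0],
    [[0, -0.9, 0], 0],
    [[0, -0.9, 0], 0],
    [[0, -0.9, 0], 0]
  ]
}}

```text
clock: 56.45
tool_pos: [0.4542, -0.3463, 0.2224]
ee_rot: [1.095, 1.282, -1.059]
contact_force: [1.2, 0.2, -0.8]
gripper_width: 0.0002
```

Run:
```python
from h import *
snap('scene','s28.png'); snap('top','t28.png'); print(sense()['clock'],sense()['tool_pos'])
a=cv2.imread('pics/t28.png').astype(int); b=cv2.imread('pics/top0.png').astype(int)
```

```text
56.55 [ 0.45514857 -0.34606811  0.2225836 ]
```

View pics/s28.png

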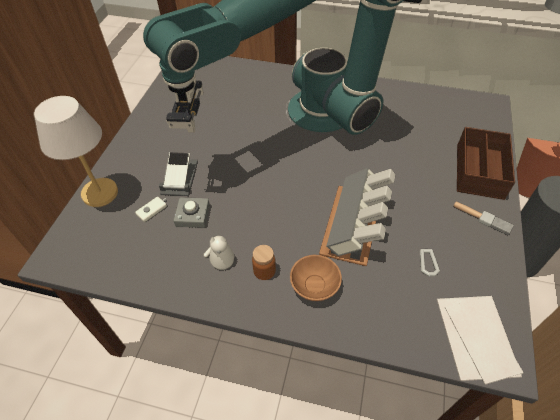

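View pics/t28.png

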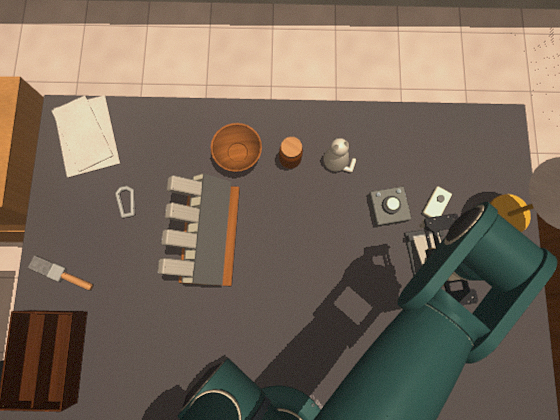

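```bash
python3 -c "
from rig import *
print(sign_off())"
```

```text
the job is handed in; nothing more can be done
None
```

I put all four cases end-down into their own pockets. Each was gripped lightly near one end so it swung to about 45°, then slid in until it met the floor. I then gave the treadle three strokes and pressed and released the start button, and handed the job in at about 56.5 s. `sign_off()` reports no verdict.

**Last checks**
- **Cases:** in the last top and scene views all four stick out of the mouths by about the same length, to within a few millimetres, so they look fully home. I did not measure their depth directly.
- **Treadle:** each stroke ended at the same height, with the force jumping well past the 8 N needed to hold it. Each was held for more than 1 s. I saw the pad back up after the first stroke; after the second and third I only lifted clear with no contact force.
- **Start button:** it hit a hard stop at the expected depth for full travel, and I then lifted well clear.
- **Bystanders:** the key bowl, carabiner, garage remote, cat and glass jar look to be where they were at the start. The remote was never touched.

**What disagreed or went off plan**
- The scene camera read about 5 mm further to the robot's left than the top camera, so I mainly used the top camera.
- The third case slipped about 10 mm in the light grip while I shook it to swing it down. I measured it again and allowed for that when inserting it.
- The fingers pressed the treadle with up to about 52 N vertically, which is above the 40 N limit for the arm and gripper body. I took that limit not to cover the fingertips. The wrist stayed well under its 120 N limit.

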